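# Set the matching tiles and gauge the row

### The arm

A 6-joint arm with a two-finger parallel gripper is mounted at the origin on the work surface; the furniture and walls round the work are solid. World frame = base frame: x ahead of the robot, y to its left, z up, the work surface at z = 0. Lengths are in m, angles in rad, forces in N, time in s.
With the tool pointing down it reaches from about 0.35 to 0.975 m from the base axis. Payload 4.9 kg.
Tool frame: the origin (TCP) lies at the very end of the fingers, on their centre line; the grasp point (between the pads) lies 19 mm behind it; z points along the fingers, y is the line along which they close (so a half turn about z gives the same grasp; the last joint's range is limited). The gripper opens to 85 mm and grips with 20 to 120 N. Pads are 22 mm wide; open, the fingers measure 114 mm over their backs; the gripper's body (76 mm by 85 mm) begins 54 mm behind the grasp point. The pads swing forward as they close: fully open they stand 13 mm farther back than shut.
Start: joints at [-1.278, 0.053, 1.613, -0, 1.476, -0.119], TCP at [0.25, -0.573, 0.231] pointing down, gripper open.
Joint ranges: [-3.01, 3.01], [-1.01, 2.22], [0.06, 2.58], [-1.02, 4.17], [0.09, 2.62], [-3.14, 3.14]. Speed limits (rad/s): [2.57, 2.57, 3.14, 3.14, 3.14, 3.14].

### API

Orientations are given as a unit quaternion [w, x, y, z].
In Python, from plant import manip, vision, order gives the robot as it stands.
- The arm moves only by the tool play_rows, never from a script. Its argument "steps" is a list that holds one entry, the list of rows, each a list of 6 numbers: the shift along the tool's x, y, z in mm, then the turn, a rotation vector about the tool's x, y, z in degrees. A call has 1 to 12 rows; each row is the pose to reach, as a shift and turn from the pose commanded when the call began, along the tool's axes at that moment; what a row does not reach only later rows make up. A row lasts 1/12 s, in which the tool goes at most 41.7 mm and 7.16 degrees, less where a joint would pass 70% of its speed; a pose out of reach is approached as far as the arm can. A call with a gripper value outside its range is refused whole. "claw" is the gripper's target within -1 to 1 (fully open at 1, half-way at 0, shut at -1), set as the call begins (left out, the last holds). The fingers move at their own pace and stop on an object; the grip force is fixed at half the most. Time passes only in rows, so rows that repeat a pose let the fingers close. It gives the time, the measured TCP pose, the force, the opening and the grip force at its end, in the units of the state.
- manip.state(): the state, without advancing time (a new reading comes with each control period).
- vision.grab_frame(name): name is "side" or "top"; returns (picture, depth): 400x640x3 uint8, blue, green, red; 400x640 float32, m along the optical axis (not along the pixel's ray), 0 where there is no reading.
- vision.camera_info(name): a dict with "K" (3x3 intrinsics, pixels), "eye" and "orientation" of the camera in the world. Camera axes: x right, y down, z forward; pixel columns grow to the right and rows downward; lengths in m; the calibration is good to about 2 mm. A picture is of the moment at which its call begins. camera_info takes no time and is no camera call.
- order.job_done(): hands the job in; it is judged then, once.
The state is a dict: "time": time; "joint_pos": joint angles; "joint_vel": joint speeds; "joint_efforts": joint torques, N m; "tool_pos": TCP position; "tool_rot": TCP orientation; "contact_force": force on the tool from outside, world axes, zero at the start; "ft_torque": the same for the moment, N m; "gripper_width": opening from 0.0 (shut) to 1.0 (fully open); "grasp_force": force on a finger pad.
Only numpy, scipy, OpenCV 4.12 (cv2) and the standard library are available. Lean on these libraries where they do the work, as an engineer would, in place of code of your own. Each camera call takes 0.05 s, during which the arm holds its last target. There are 200 camera calls.

### The job

Look at the sample tile in the dark wooden frame and take from the ware board every tile of the same shape (two or three); stand each upright on its straight foot, head up and not leaning, in the marked row of the kiln setter, in front of its back rail. Once all of them stand there, swing the sprung gauge arm down to its stop over the row and let it spring fully back up, with the tiles still standing. Leave the other tiles lying on the board, and leave the sample and everything else where it is.

Things in the scene. Friction and masses are not known exactly. Their poses are not given: they have to be found in the camera images.
- arch_2_c (a point): terracotta tile 70 (x) x 64 x 18 mm, flat: straight foot at -x, sides parallel for 38 mm, then a half-round head (radius 32 mm) at +x; point at its centre (35 mm from foot and head), x axis from foot to head, z out of the face that starts up; 0.11 to 0.18 kg; starts on the ware board, head toward the robot within about 0.8 rad; may be absent
- gable_2_c (a point): terracotta tile 70 (x) x 64 x 18 mm, flat: straight foot at -x, sides parallel for 38 mm, then a pointed gable head (a 90 degree point in the middle) at +x; point at its centre (35 mm from foot and head), x axis from foot to head, z out of the face that starts up; 0.11 to 0.18 kg; starts on the ware board, head toward the robot within about 0.8 rad; may be absent
- arch_3_c (a point): terracotta tile 70 (x) x 64 x 18 mm, flat: straight foot at -x, sides parallel for 38 mm, then a half-round head (radius 32 mm) at +x; point at its centre (35 mm from foot and head), x axis from foot to head, z out of the face that starts up; 0.11 to 0.18 kg; starts on the ware board, head toward the robot within about 0.8 rad; may be absent
- gable_3_c (a point): terracotta tile 70 (x) x 64 x 18 mm, flat: straight foot at -x, sides parallel for 38 mm, then a pointed gable head (a 90 degree point in the middle) at +x; point at its centre (35 mm from foot and head), x axis from foot to head, z out of the face that starts up; 0.11 to 0.18 kg; starts on the ware board, head toward the robot within about 0.8 rad; may be absent
- arch_4_c (a point): terracotta tile 70 (x) x 64 x 18 mm, flat: straight foot at -x, sides parallel for 38 mm, then a half-round head (radius 32 mm) at +x; point at its centre (35 mm from foot and head), x axis from foot to head, z out of the face that starts up; 0.11 to 0.18 kg; starts on the ware board, head toward the robot within about 0.8 rad; may be absent
- gable_4_c (a point): terracotta tile 70 (x) x 64 x 18 mm, flat: straight foot at -x, sides parallel for 38 mm, then a pointed gable head (a 90 degree point in the middle) at +x; point at its centre (35 mm from foot and head), x axis from foot to head, z out of the face that starts up; 0.11 to 0.18 kg; starts on the ware board, head toward the robot within about 0.8 rad; may be absent
- arch_1_c (a point): terracotta tile 70 (x) x 64 x 18 mm, flat: straight foot at -x, sides parallel for 38 mm, then a half-round head (radius 32 mm) at +x; point at its centre (35 mm from foot and head), x axis from foot to head, z out of the face that starts up; 0.11 to 0.18 kg. If it lies in the sample frame it is the sample; otherwise it lies on the table at the back and is no part of the job
- gable_1_c (a point): terracotta tile 70 (x) x 64 x 18 mm, flat: straight foot at -x, sides parallel for 38 mm, then a pointed gable head (a 90 degree point in the middle) at +x; point at its centre (35 mm from foot and head), x axis from foot to head, z out of the face that starts up; 0.11 to 0.18 kg. If it lies in the sample frame it is the sample; otherwise it lies on the table at the back and is no part of the job
- shoulder_1_c (a point): terracotta tile 70 (x) x 64 x 18 mm, flat: straight foot at -x, sides parallel for 38 mm, then a narrow square tongue 28 mm wide at +x; point at its centre (35 mm from foot and head), x axis from foot to head, z out of the face that starts up; 0.11 to 0.18 kg; an odd one lying on the table to the right of the ware board, not part of the job
- frame_centre (a point): centre, at table height, of the sample frame: a dark wooden rim lying on the table, 128 x 128 mm outside, 8 mm high, open inside; the tile lying in it is the sample
- board_top (a point): centre of the top of the ware board, a fixed plywood board 260 (x) x 360 (y) x 10 mm on the table; the mixed tiles lie on it in two rows of up to three, about 126 mm (x) and 130 mm (y) apart
- setter: fixed kiln setter: wooden base, top 12 mm above the table, x -105 to +140 mm and y -185 to +185 mm of this origin (on the table, below the middle of the row); its -x side faces the robot. A wooden back rail 10 mm thick and 340 mm long stands behind the row, its front face at x 20 mm, its top 64 mm above the table. Aluminium posts 114 mm high stand at x 105, y +-170 mm and carry the gauge
- row_centre (a point): middle of the marked row on the setter, on the top of its base; the row is the strip from a dark line 28 mm before it to the back rail 20 mm behind it, 340 mm long in y; x and y axes as the setter's. Three tiles fit side by side at y -105, 0, +105 mm, broad faces to the front
- gauge (a joint): sprung gauge arm over the row: 0 rad = up at its rest; 1.15 rad = down at its stop, arm level, its 12 mm bar then over the row 8 mm clear of the tops of the standing tiles. The spring resists with about 0.3 N m at the top and 1 N m at the stop (6 to 8 N at the handle) and swings it back up when let go
- gauge_handle (a point): middle of the handle of the gauge arm: round black grip 20 mm thick and 80 mm long lying along the setter's y, at the -y end of the arm, 165 mm from the hinge axis; up it stands 247 mm above the table, down 96 mm; it moves toward the setter's -x and down. 50 mm inward (+y) of this point the 12 mm arm begins
- gauge_hinge (a point): point on the hinge axis of the gauge arm (axis along the setter's y) level with the middle of the handle, 96 mm above the table
Mind the look-alikes: they are no part of the job. Leave any purple look-alike of the part that bears gable_3_c alone.

How it is judged:
By the outcome, as a careful person would: the job done as asked, in the order asked, and still so for the second after the job is handed in, with the robot touching nothing.
Of arch_2, gable_2, arch_3, gable_3, arch_4, gable_4 only 5 to 6 are there at a start; the rules pass over those that are not, and their reading is None.
At some moment in a run one of arch_2, gable_2, arch_3, gable_3, arch_4, gable_4 may be knocked a few centimetres aside while the robot is not near it.
Once in a run the grip may slacken for a moment while it holds something.
It also fails if it takes over 210 s, if anything falls off the work surface, if the arm or the gripper's body presses on something with over 40 N, if the wrist force passes 120 N, or if a joint passes its speed limit or range.

## Working session

There is one attempt and no reset: what is moved stays moved. The work goes in short steps, Python scripts to look and compute and a tool call to move; the robot and the scene stay as the last step left them, time stands still between calls to the robot, and variables do not carry over. Pictures are saved under pics/ and viewed, at most 14 in all, crops included, and the job is handed in when it is done.

Besides the shell and the picture viewer there is one more tool, called after "Emit:" by a JSON object that holds its "name" and its "arguments", one argument or row to a line. play_rows: Moves the arm, as the interface text tells. Its arguments: {"type":"object","properties":{"steps":{"type":"array"},"claw":{"type":"number"}},"required":["steps"]}

```bash
mkdir -p pics; cat > h.py <<'E'
import numpy as np, cv2
from scipy.spatial.transform import Rotation as R
from plant import manip, vision, order
def q2m(q): return R.from_quat([q[1],q[2],q[3],q[0]]).as_matrix()
def cloud(name):
    im,d=vision.grab_frame(name); c=vision.camera_info(name); K=np.array(c["K"])
    v,u=np.mgrid[:400,:640]
    P=np.stack([(u-K[0,2])/K[0,0]*d,(v-K[1,2])/K[1,1]*d,d],-1)
    o=c["orientation"]; M=np.array(o) if np.size(o)==9 else q2m(o)
    W=P@M.T+np.array(c["eye"]); W[d==0]=np.nan
    return im,d,W
E
python3 - <<'E'
from h import *
for n in("top","side"):
    im,d,W=cloud(n); np.savez(f"{n}0.npz",im=im,W=W); cv2.imwrite(f"pics/{n}0.png",im); print(n,vision.camera_info(n))
s=manip.state(); print(s)
E
```

```text
top {'K': array([[414.05032456,   0.        , 320.26064914],
       [  0.        , 414.05032456, 208.2751117 ],
       [  0.        ,   0.        ,   1.        ]]), 'eye': array([ 0.27193422, -0.07994151,  1.39330677]), 'orientation': array([ 0.06460454, -0.70122481,  0.70710154, -0.0641672 ])}
side {'K': array([[465.29159476,   0.        , 321.53585439],
       [  0.        , 465.29159476, 201.6017482 ],
       [  0.        ,   0.        ,   1.        ]]), 'eye': array([-0.133826  , -1.21250849,  0.75831029]), 'orientation': array([-0.52465937,  0.80891004, -0.22883325,  0.13428493])}
{'time': 0.1, 'joint_pos': array([-1.27801521e+00,  5.32803426e-02,  1.61415801e+00, -3.40041138e-05,
        1.47601770e+00, -1.19003729e-01]), 'joint_vel': array([ 0.00051889,  0.00061249, -0.00322187,  0.00078928,  0.00140845,
        0.00074804]), 'joint_efforts': array([-3.07595274e-04, -3.94901991e+01, -3.71365070e+01, -7.62695345e-05,
        3.89679961e-03, -5.79224519e-06]), 'tool_pos': array([ 0.24997736, -0.57220996,  0.23019169]), 'tool_rot': array([-9.26714713e-04,  9.78878170e-01,  2.04442317e-01, -9.77126104e-05]), 'contact_force': array([-0.19630059,  0.03624072, -0.25373377]), 'ft_torque': array([-0.02037477,  0.01963725, -0.0024366 ]), 'grasp_force': 0.0, 'gripper_width': 1.0014740246035108}
```

View pics/top0.png

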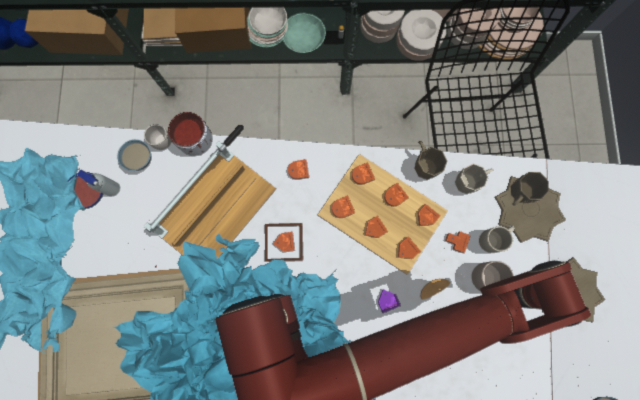

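View pics/side0.png

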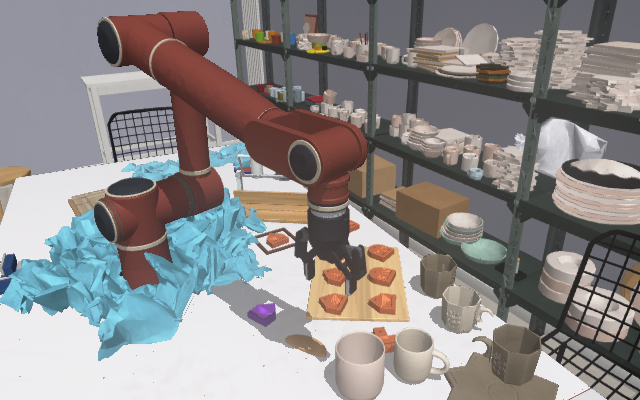

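The top view shows the sample frame at (284,242), six tiles on the board, the setter at (217,200), the gauge bar from (150,230) to (228,150) and its black handle at (232,135). The look-alikes are the back tile at (298,169), the odd one at (457,241) and the purple one at (387,300). Next is a close crop.

```bash
python3 - <<'E'
from h import *
z=np.load("top0.npz"); im=z["im"]; W=z["W"]
c=cv2.resize(im[150:275,255:455],None,fx=4,fy=4,interpolation=cv2.INTER_CUBIC); cv2.imwrite("pics/crop1.png",c)
c=cv2.resize(im[115:265,135:285],None,fx=4,fy=4,interpolation=cv2.INTER_CUBIC); cv2.imwrite("pics/crop2.png",c)
hsv=cv2.cvtColor(im,cv2.COLOR_BGR2HSV)
m=((hsv[...,0]<13)&(hsv[...,1]>150)&(hsv[...,2]>120)).astype(np.uint8); m[:155]=0;m[262:]=0;m[:,:260]=0
n,l,st,ce=cv2.connectedComponentsWithStats(m)
for i in range(1,n):
    if st[i,4]<60: continue
    p=W[l==i]; print(i,ce[i].round(1),st[i,4],np.nanmean(p,0).round(4),"zmax",np.nanpercentile(p[:,2],95).round(4))
for u,v in [(240,128),(232,135),(225,150),(190,185),(150,230),(223,150),(180,215),(258,165),(222,178),(186,242),(215,205)]: print((u,v),W[v,u].round(3))
E
```

```text
1 [298.2 169.2] 257 [ 0.6625 -0.0054  0.0187] zmax 0.0235
2 [362.5 173.6] 307 [ 0.6425 -0.2249  0.0282] zmax 0.0328
3 [395.1 194.9] 326 [ 0.5674 -0.3328  0.0281] zmax 0.0332
4 [342.4 207.1] 318 [ 0.5271 -0.1546  0.0284] zmax 0.0337
5 [427.3 215.3] 283 [ 0.4966 -0.4374  0.0283] zmax 0.0332
6 [375.4 227.5] 283 [ 0.4572 -0.2628  0.0282] zmax 0.0333
7 [284.8 241.6] 236 [0.4138 0.0387 0.0187] zmax 0.0237
8 [458.9 240.8] 245 [ 0.4115 -0.5404  0.0184] zmax 0.0239
9 [407.7 248.5] 296 [ 0.3866 -0.3668  0.028 ] zmax 0.0328
(240, 128) [0.72  0.15  0.256]
(232, 135) [0.699 0.173 0.257]
(225, 150) [0.712 0.233 0.084]
(190, 185) [0.566 0.306 0.196]
(150, 230) [0.444 0.451 0.114]
(223, 150) [0.656 0.199 0.25 ]
(180, 215) [0.507 0.394 0.015]
(258, 165) [0.684 0.136 0.   ]
(222, 178) [0.635 0.257 0.013]
(186, 242) [0.413 0.36  0.042]
(215, 205) [0.54  0.277 0.015]
```

View pics/crop1.png

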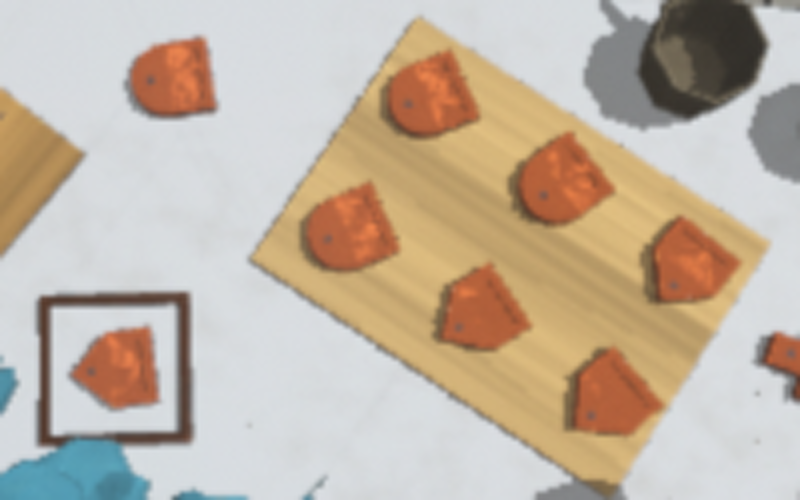

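View pics/crop2.png

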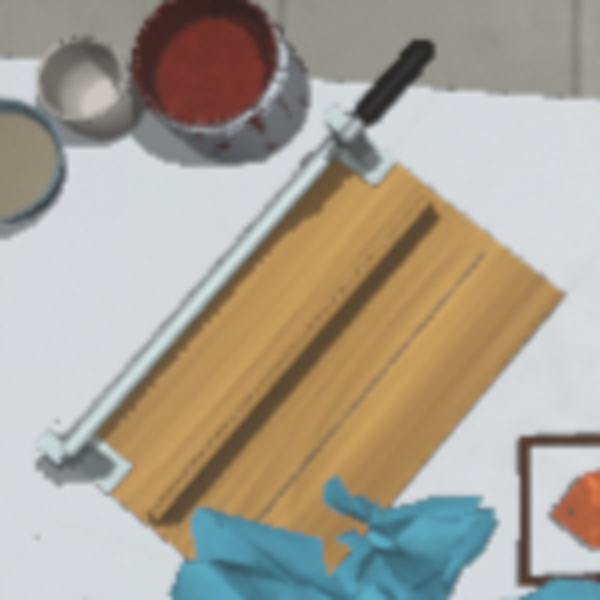

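The sample is the gable (pointed). The candidates on the board are:
- Gables at (427,215), (375,227) and (408,248).
- Arches at (362,174), (395,195) and (342,207), not wanted.

The crop confirms the three gables. Now I'll fit the setter and tile poses.

```bash
cat >> h.py <<'E'
from scipy.optimize import minimize
def gablepoly(x,y,a,s=1000):
    p=np.array([[-35,-32],[3,-32],[35,0],[3,32],[-35,32]])
    p=p/1000; c,sn=np.cos(a),np.sin(a)
    return p@np.array([[c,sn],[-sn,c]])+[x,y]
def proj(name,P):
    c=vision.camera_info(name); M=q2m(c["orientation"]); q=(P-np.array(c["eye"]))@M; K=np.array(c["K"])
    return np.stack([K[0,0]*q[:,0]/q[:,2]+K[0,2],K[1,1]*q[:,1]/q[:,2]+K[1,2]],1)
def tmask(im):
    hsv=cv2.cvtColor(im,cv2.COLOR_BGR2HSV)
    return ((hsv[...,0]<13)&(hsv[...,1]>150)&(hsv[...,2]>90)).astype(np.uint8)
def fitgable(im,x,y,a0=None,z=0.027):
    m=tmask(im); uv=proj("top",np.array([[x,y,z]]))[0]; u0,v0=(uv-24).astype(int); S=8
    mm=cv2.resize(m[v0:v0+48,u0:u0+48],None,fx=S,fy=S,interpolation=cv2.INTER_LINEAR)
    mm=cv2.GaussianBlur(mm.astype(np.float32),(0,0),4)
    def cost(p):
        g=np.zeros_like(mm); q=gablepoly(p[0]/1000,p[1]/1000,p[2]/30)
        t=proj("top",np.c_[q,np.full(5,z)])
        cv2.fillPoly(g,[((t-[u0-.5,v0-.5])*S*16).astype(np.int32)],1,shift=4)
        return np.abs(cv2.GaussianBlur(g,(0,0),4)-mm).sum()/1000
    best=None
    for a in np.arange(-np.pi,np.pi,np.pi/6) if a0 is None else [a0]:
        r=minimize(cost,[x*1000,y*1000,a*30],method="Nelder-Mead",options=dict(initial_simplex=np.array([[0,0,0],[8,0,0],[0,8,0],[0,0,8]])+[x*1000,y*1000,a*30]))
        if best is None or r.fun<best.fun: best=r
    return best.x[0]/1000,best.x[1]/1000,best.x[2]/30,best.fun
E
python3 - <<'E'
from h import *
z=np.load("top0.npz"); im=z["im"]; W=z["W"]
for x,y in[(.4966,-.4374),(.4572,-.2628),(.3866,-.3668),(.5674,-.3328)]: 
    r=fitgable(im,x,y); print(np.round(r,4),"head deg",np.degrees(r[2])%360)
s=W[120:270,140:290].reshape(-1,3)
p=s[(s[:,2]>.058)&(s[:,2]<.07)]
p=p[(p[:,0]>.4)&(p[:,0]<.72)]
# RANSAC line
best=0
rng=np.random.default_rng(0)
for _ in range(500):
    a,b=p[rng.choice(len(p),2,False)][:,:2]; d=(b-a)/(np.linalg.norm(b-a)+1e-9); e=np.abs((p[:,:2]-a)@[-d[1],d[0]]); 
    if (e<.006).sum()>best: best=(e<.006).sum(); inl=e<.006
q=p[inl][:,:2]; c=q.mean(0); d=np.linalg.svd(q-c)[2][0]; t=(q-c)@d; n=np.array([-d[1],d[0]]);w=(q-c)@n
print("rail",len(q),c,d,"deg",np.degrees(np.arctan2(d[1],d[0])),t.min(),t.max(),np.percentile(w,[2,50,98]))
# handle
h=s[(s[:,2]>.235)&(s[:,2]<.275)]; print("handle",len(h),h.min(0),h.max(0))
im2=im[115:160,215:255]; Wh=W[115:160,215:255]; k=(im2.max(-1)<60)&(Wh[...,2]>.2); hp=Wh[k]; print(len(hp),hp.mean(0),hp.min(0),hp.max(0))
# base edges
b=s[(s[:,2]>.008)&(s[:,2]<.018)]; print("base",len(b)); cm=np.array([c]); u=(b[:,:2]-c); print(np.percentile(u@d,[1,99]),np.percentile(u@n,[1,99]))
# cloth near
m=(im[...,0]>im[...,2].astype(int)+50)&(W[...,2]>.01)&(W[...,2]<.3)
for x0 in np.arange(.1,.5,.05): 
    print(round(x0,2),[ (lambda k: round(float(W[...,2][k].max()),2) if k.any() else 0)(m&(abs(W[...,0]-x0)<.025)&(abs(W[...,1]-y0)<.025)) for y0 in np.arange(-.1,.5,.05)])
E
```

```text
[ 0.4913 -0.4326  2.45    4.8246] head deg 140.37303531399527
[ 0.4539 -0.2567  2.1449  4.8057] head deg 122.89154098295334Traceback (most recent call last):
  File "<stdin>", line 4, in <module>
  File "h.py", line 34, in fitgable
    r=minimize(cost,[x*1000,y*1000,a*30],method="Nelder-Mead",options=dict(initial_simplex=np.array([[0,0,0],[8,0,0],[0,8,0],[0,0,8]])+[x*1000,y*1000,a*30]))
    res = _minimize_neldermead(fun, x0, args, callback, bounds=bounds,
                               **options)
    fxcc = func(xcc)
    fx = function(np.copy(x), *(wrapper_args + args))
  File "h.py", line 29, in cost
    t=proj("top",np.c_[q,np.full(5,z)])
  File "h.py", line 18, in proj
    c=vision.camera_info(name); M=q2m(c["orientation"]); q=(P-np.array(c["eye"]))@M; K=np.array(c["K"])
ValueError: time passes only in moves, steps and waits
```

```bash
python3 - <<'E'
s=open('h.py').read()
s=s.replace('def q2m','import functools\n@functools.cache\ndef ci(n): return vision.camera_info(n)\ndef q2m',1).replace('c=vision.camera_info(name)','c=ci(name)')
open('h.py','w').write(s)
E
python3 - <<'E'
from h import *
z=np.load("top0.npz"); im=z["im"]; W=z["W"]
for x,y in[(.4966,-.4374),(.4572,-.2628),(.3866,-.3668),(.5674,-.3328)]: 
    r=fitgable(im,x,y); print(np.round(r,4),"head deg",np.degrees(r[2])%360)
s=W[120:270,140:290].reshape(-1,3); s=s[~np.isnan(s[:,0])]
p=s[(s[:,2]>.058)&(s[:,2]<.07)]
p=p[(p[:,0]>.4)&(p[:,0]<.72)]
best=0
rng=np.random.default_rng(0)
for _ in range(500):
    a,b=p[rng.choice(len(p),2,False)][:,:2]; d=(b-a)/(np.linalg.norm(b-a)+1e-9); e=np.abs((p[:,:2]-a)@[-d[1],d[0]]); 
    if (e<.006).sum()>best: best=(e<.006).sum(); inl=e<.006
q=p[inl][:,:2]; c=q.mean(0); d=np.linalg.svd(q-c)[2][0]; t=(q-c)@d; n=np.array([-d[1],d[0]]);w=(q-c)@n
print("rail",len(q),c,d,"deg",np.degrees(np.arctan2(d[1],d[0])),t.min(),t.max(),np.percentile(w,[2,50,98]))
im2=im[115:160,215:255]; Wh=W[115:160,215:255]; k=(im2.max(-1)<60)&(Wh[...,2]>.2); hp=Wh[k]; print("handle",len(hp),hp.mean(0),hp.min(0),hp.max(0))
b=s[(s[:,2]>.008)&(s[:,2]<.018)]; u=(b[:,:2]-c); print("base",len(b),np.percentile(u@d,[1,99]),np.percentile(u@n,[1,99]))
m=(im[...,0]>im[...,2].astype(int)+50)&(W[...,2]>.01)&(W[...,2]<.3)
for x0 in np.arange(.1,.5,.05): 
    print(round(x0,2),[ (lambda k: round(float(W[...,2][k].max()),2) if k.any() else 0)(m&(abs(W[...,0]-x0)<.025)&(abs(W[...,1]-y0)<.025)) for y0 in np.arange(-.1,.5,.05)])
E
```

```text
[ 0.4913 -0.4326  2.45    4.8246] head deg 140.37303531399527
[ 0.4539 -0.2567  2.1449  4.8057] head deg 122.89154098295334
[ 0.382  -0.361   2.2575  3.7802] head deg 129.34415330487926
[ 0.5644 -0.3281  2.2061  4.4013] head deg 126.3985643117746
rail 334 [0.52956027 0.29174935] [-0.77864965  0.62745894] deg 141.1371047147919 -0.17727705107456654 0.16182733617653405 [-0.0057553   0.00026353  0.00483068]
handle 123 [0.70038358 0.1686839  0.2560559 ] [0.67191667 0.14505181 0.2469892 ] [0.72917438 0.19209144 0.26337281]
base 5840 [-0.19056373  0.17246619] [-0.30770595  0.26567444]
0.1 [0.1, 0.12, 0.12, 0, 0, 0, 0.18, 0.17, 0.17, 0.12, 0.14, 0.15]
0.15 [0.11, 0.25, 0.25, 0, 0, 0, 0.18, 0.16, 0.16, 0.14, 0.16, 0.17]
0.2 [0.08, 0.11, 0.07, 0, 0, 0.08, 0.15, 0.16, 0.16, 0.15, 0.16, 0.17]
0.25 [0.03, 0.04, 0.07, 0.07, 0.11, 0.14, 0.16, 0.16, 0.16, 0.15, 0, 0]
0.3 [0.03, 0.04, 0.08, 0.07, 0.05, 0.13, 0.12, 0.13, 0.13, 0.1, 0, 0]
0.35 [0, 0, 0, 0.05, 0.04, 0.11, 0.09, 0.09, 0.11, 0.11, 0, 0]
0.4 [0, 0, 0, 0, 0, 0.04, 0.07, 0.05, 0.06, 0.06, 0, 0]
0.45 [0, 0, 0, 0, 0, 0, 0, 0.03, 0, 0, 0, 0]
```

```bash
cat >> h.py <<'E'
A=np.radians(45); O=np.array([.520,.2674,0]); XS=np.array([.6275,.7786,0]); YS=np.array([-.7786,.6275,0]); Z=np.array([0,0,1.])
def frame(d,y): d=d/np.linalg.norm(d); y=y/np.linalg.norm(y); return np.stack([np.cross(y,d),y,d],1)
def grasp(x,y,a,h,along=-.020,tilt=A):   # TCP pose for lying tile; h = TCP z
    hd=np.array([np.cos(a),np.sin(a),0]); f=-hd
    return np.array([x,y,0])+hd*along+Z*h, frame(np.sin(tilt)*f-np.cos(tilt)*Z,np.cross(Z,f))
def place(xs,ys,h,tilt=np.pi/2-A): return O+XS*xs+YS*ys+Z*h, frame(np.sin(tilt)*XS-np.cos(tilt)*Z,-YS)
def row(T,base=None,s=None):
    s=s or manip.state()
    p,M=base or (np.array(s["tool_pos"]),q2m(s["tool_rot"])); 
    r=np.r_[M.T@(T[0]-p)*1000,R.from_matrix(M.T@T[1]).as_rotvec(degrees=True)]
    print(r.round(1).tolist()); return r
def st():
    s=manip.state(); print("t",round(s["time"],2),"p",np.round(s["tool_pos"],4),"F",np.round(s["contact_force"],1),"w",round(s["gripper_width"],3),"g",round(s["grasp_force"],1),"j",np.round(s["joint_pos"],2)); print("z",q2m(s["tool_rot"])[:,2].round(3),"y",q2m(s["tool_rot"])[:,1].round(3))
E
python3 - <<'E'
from h import *
T=grasp(.4539,-.2567,2.1449,.019); row((T[0]-.10*T[1][:,2]+[0,0,.06],T[1]))
E
```

```text
[304.9, -257.4, 81.0, -38.8, -33.0, -93.6]
```

Emit:
{"name": "play_rows", "arguments": {
  "steps": [
    [[100, -86, 20, -13, -11, -31], [200, -170, 40, -26, -22, -62], [305, -257, 81, -38.8, -33, -93.6], [305, -257, 81, -38.8, -33, -93.6], [305, -257, 81, -38.8, -33, -93.6], [305, -257, 81, -38.8, -33, -93.6], [305, -257, 81, -38.8, -33, -93.6], [305, -257, 81, -38.8, -33, -93.6], [305, -257, 81, -38.8, -33, -93.6], [305, -257, 81, -38.8, -33, -93.6], [305, -257, 81, -38.8, -33, -93.6], [305, -257, 81, -38.8, -33, -93.6]]
  ],
  "claw": 1
}}

```text
time: 1.1
tool_pos: [0.4274, -0.2125, 0.1489]
tool_rot: [0.286, 0.589, 0.739, -0.156]
contact_force: [-0.9, -0.4, 0.4]
gripper_width: 1.004
grasp_force: 0.0
```

```bash
python3 - <<'E'
from h import *
st(); T=grasp(.4539,-.2567,2.1449,.019); row((T[0]-.10*T[1][:,2],T[1]));row((T[0]-.03*T[1][:,2],T[1]));row(T)
E
```

```text
t 1.1 p [ 0.4274 -0.2125  0.1489] F [-0.9 -0.4  0.4] w 1.004 g 0.0 j [-0.35 -0.52  2.33 -0.6   0.93 -0.31]
z [ 0.239 -0.568 -0.787] y [0.961 0.257 0.107]
[34.8, -7.8, 47.3, -7.3, -6.3, -17.5]
[28.6, 2.1, 116.3, -7.3, -6.3, -17.5]
[25.9, 6.3, 145.9, -7.3, -6.3, -17.5]
```

Emit:
{"name": "play_rows", "arguments": {
  "steps": [
    [[17, -4, 24, -7.3, -6.3, -17.5], [34.8, -7.8, 47.3, -7.3, -6.3, -17.5], [34.8, -7.8, 47.3, -7.3, -6.3, -17.5], [34.8, -7.8, 47.3, -7.3, -6.3, -17.5], [34.8, -7.8, 47.3, -7.3, -6.3, -17.5], [32, -3, 80, -7.3, -6.3, -17.5], [28.6, 2.1, 116.3, -7.3, -6.3, -17.5], [28.6, 2.1, 116.3, -7.3, -6.3, -17.5]]
  ]
}}

```text
time: 1.77
tool_pos: [0.4513, -0.2597, 0.0344]
tool_rot: [0.33, 0.448, 0.81, -0.183]
contact_force: [-1.8, 1.5, -2.9]
gripper_width: 1.004
grasp_force: 0.0
```

```bash
python3 - <<'E'
from h import *
st(); T=grasp(.4539,-.2567,2.1449,.019); row((T[0]-.01*T[1][:,2],T[1]));row(T)
im,d,W=cloud("top"); cv2.imwrite("pics/t1.png",cv2.resize(im[150:300,300:500],None,fx=4,fy=4))
im,d,W=cloud("side"); cv2.imwrite("pics/s1.png",cv2.resize(im[200:350,230:430],None,fx=4,fy=4))
E
```

```text
t 1.77 p [ 0.4513 -0.2597  0.0344] F [-1.8  1.5 -2.9] w 1.004 g 0.0 j [-0.47 -0.24  2.4  -0.94  0.46 -0.28]
z [ 0.37  -0.593 -0.716] y [ 0.848  0.531 -0.002]
[-2.6, 4.0, 14.2, -0.7, -0.7, -0.5]
[-2.7, 4.1, 24.2, -0.7, -0.7, -0.5]
```

View pics/s1.png

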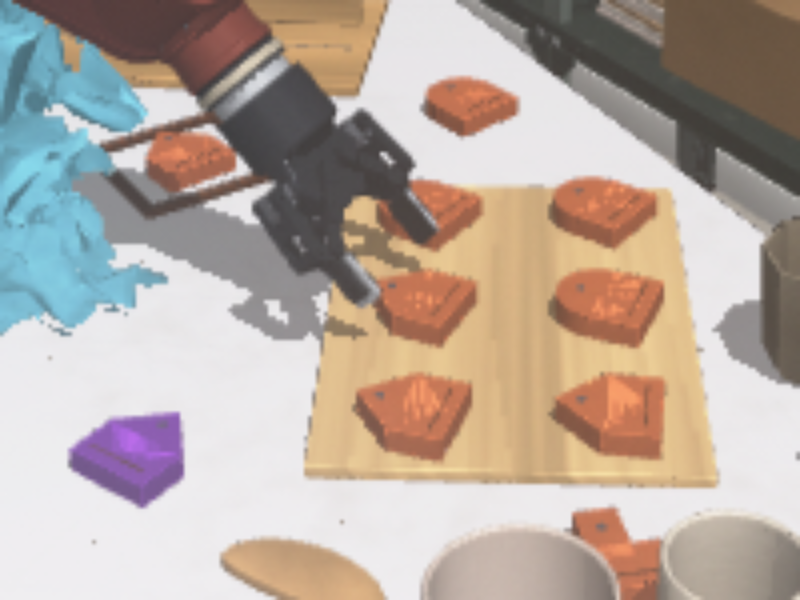

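Emit:
{"name": "play_rows", "arguments": {
  "steps": [
    [[-2.6, 4, 7, -0.7, -0.7, -0.5], [-2.6, 4, 14, -0.7, -0.7, -0.5], [-2.7, 4.1, 22, -0.7, -0.7, -0.5], [-2.7, 4.1, 28, -0.7, -0.7, -0.5], [-2.7, 4.1, 28, -0.7, -0.7, -0.5]]
  ]
}}

```text
time: 2.28
tool_pos: [0.4682, -0.2759, 0.0299]
tool_rot: [0.343, 0.44, 0.81, -0.18]
contact_force: [0.8, -0.9, -0.7]
gripper_width: 1.0
grasp_force: 0.0
```

```bash
python3 - <<'E'
from h import *
st()
im,d,W=cloud("side"); cv2.imwrite("pics/s2.png",cv2.resize(im[220:320,280:400],None,fx=6,fy=6))
E
```

```text
t 2.28 p [ 0.4682 -0.2759  0.0299] F [ 0.8 -0.9 -0.7] w 1.0 g 0.0 j [-0.5  -0.18  2.37 -1.02  0.4  -0.22]
z [ 0.397 -0.594 -0.7  ] y [0.837 0.548 0.01 ]
```

View pics/s2.png

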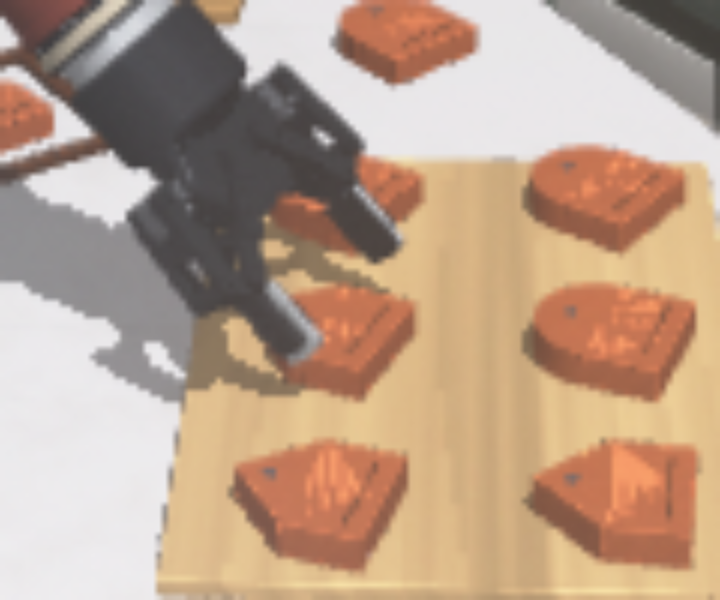

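The fingers straddle the tile, but joint 4 has reached its limit at this yaw offset, so I'll use a steeper tool (33°) for this tile.

```bash
python3 - <<'E'
from h import *
st(); T=grasp(.4539,-.2567,2.1449,.014,-.018,np.radians(33)); row((T[0]+[0,0,.04],T[1]));row((T[0]+[0,0,.015],T[1]));row(T)
E
```

```text
t 2.33 p [ 0.4677 -0.2756  0.0294] F [-0.4 -0.4  0.1] w 0.999 g 0.0 j [-0.5  -0.18  2.37 -1.02  0.4  -0.22]
z [ 0.396 -0.593 -0.701] y [0.837 0.548 0.01 ]
[-13.9, -1.1, -21.1, 0.6, 12.5, -0.1]
[4.0, -1.3, -3.6, 0.6, 12.5, -0.1]
[14.7, -1.4, 7.0, 0.6, 12.5, -0.1]
```

Emit:
{"name": "play_rows", "arguments": {
  "steps": [
    [[-14, -1, -21, 0.6, 6, -0.1], [-14, -1, -21, 0.6, 12.5, -0.1], [-14, -1, -21, 0.6, 12.5, -0.1], [-14, -1, -21, 0.6, 12.5, -0.1]]
  ]
}}

```text
time: 2.67
tool_pos: [0.4654, -0.2722, 0.0563]
tool_rot: [0.25, 0.458, 0.842, -0.134]
contact_force: [1.4, -0.3, 0.7]
gripper_width: 1.0
grasp_force: 0.0
```

```bash
python3 - <<'E'
from h import *
st(); T=grasp(.4539,-.2567,2.1449,.014,-.018,np.radians(33)); row((T[0]+[0,0,.015],T[1]));row(T)
E
```

```text
t 2.67 p [ 0.4654 -0.2722  0.0563] F [ 1.4 -0.3  0.7] w 1.0 g 0.0 j [-0.55 -0.23  2.27 -0.42  0.61 -0.83]
z [ 0.299 -0.455 -0.839] y [0.839 0.545 0.003]
[15.9, -1.3, 22.2, 0.2, 0.0, -0.0]
[24.1, -1.4, 34.8, 0.2, 0.0, -0.0]
```

Good, joint 4 is clear. Descend and close.

Emit:
{"name": "play_rows", "arguments": {
  "steps": [
    [[8, -1, 11, 0.2, 0, 0], [16, -1.3, 22, 0.2, 0, 0], [20, -1.4, 28, 0.2, 0, 0], [24, -1.4, 34.8, 0.2, 0, 0], [24, -1.4, 34.8, 0.2, 0, 0], [24, -1.4, 34.8, 0.2, 0, 0]]
  ]
}}

```text
time: 3.17
tool_pos: [0.4607, -0.2707, 0.0094]
tool_rot: [0.247, 0.458, 0.843, -0.137]
contact_force: [0.5, 0.0, 0.5]
gripper_width: 1.003
grasp_force: 0.0
```

Emit:
{"name": "play_rows", "arguments": {
  "steps": [
    [[0, 0, 0, 0, 0, 0], [0, 0, 0, 0, 0, 0], [0, 0, 0, 0, 0, 0], [0, 0, 0, 0, 0, 0], [0, 0, 0, 0, 0, 0], [0, 0, 0, 0, 0, 0]]
  ],
  "claw": -1
}}

```text
time: 3.67
tool_pos: [0.4618, -0.2714, 0.0109]
tool_rot: [0.248, 0.458, 0.842, -0.137]
contact_force: [-2.7, 3.1, 5.5]
gripper_width: 0.732
grasp_force: 66.8
```

```bash
python3 - <<'E'
from h import *
st()
im,d,W=cloud("side"); cv2.imwrite("pics/s3.png",cv2.resize(im[200:320,280:400],None,fx=5,fy=5))
s=manip.state(); p=np.array(s["tool_pos"]);M=q2m(s["tool_rot"]); np.savez("g.npz",p=p,M=M)
row((p+[0,0,.2],M))
E
```

```text
t 3.67 p [ 0.4618 -0.2714  0.0109] F [-2.7  3.1  5.5] w 0.732 g 66.8 j [-0.54 -0.14  2.29 -0.51  0.52 -0.73]
z [ 0.292 -0.459 -0.839] y [ 0.84   0.542 -0.004]
[-108.8, -0.7, -167.8, 0.0, 0.0, 0.0]
```

View pics/s3.png

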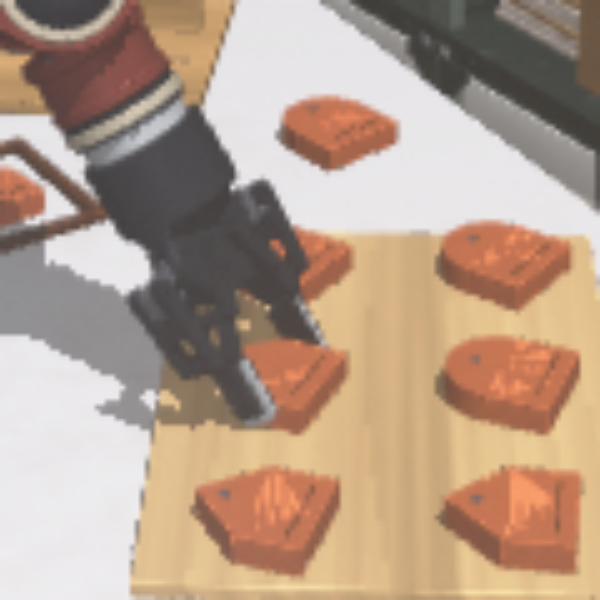

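Tile gripped firmly (67 N). Lift it, then transit.

Emit:
{"name": "play_rows", "arguments": {
  "steps": [
    [[-11, 0, -17, 0, 0, 0], [-25, 0, -40, 0, 0, 0], [-45, 0, -70, 0, 0, 0], [-65, 0, -100, 0, 0, 0], [-85, 0, -132, 0, 0, 0], [-109, -0.7, -168, 0, 0, 0], [-109, -0.7, -168, 0, 0, 0]]
  ]
}}

```text
time: 4.3
tool_pos: [0.4651, -0.2736, 0.2217]
tool_rot: [0.256, 0.458, 0.84, -0.138]
contact_force: [1.0, -0.1, 0.8]
gripper_width: 0.73
grasp_force: 66.4
```

```bash
python3 - <<'E'
from h import *
st(); T=place(.004,-.115,.23,np.radians(57)); r=row(T)
print(np.linalg.norm(r[:3]),np.linalg.norm(r[3:]))
E
```

```text
t 4.3 p [ 0.4651 -0.2736  0.2217] F [ 1.  -0.1  0.8] w 0.73 g 66.4 j [-0.54 -0.48  2.16 -0.3   0.94 -1.  ]
z [ 0.303 -0.465 -0.832] y [0.84  0.543 0.003]
[259.3, 379.6, -182.0, -15.7, 77.5, 77.2]
494.38534072693443 110.52224115779775
```

Emit:
{"name": "play_rows", "arguments": {
  "steps": [
    [[14, 21, -10, -0.9, 4.3, 4.3], [29, 42, -20, -1.7, 8.6, 8.6], [43, 63, -30, -2.6, 12.9, 12.9], [58, 84, -40, -3.5, 17.2, 17.2], [72, 105, -51, -4.4, 21.5, 21.4], [86, 127, -61, -5.2, 25.8, 25.7], [101, 148, -71, -6.1, 30.1, 30], [115, 169, -81, -7, 34.4, 34.3], [130, 190, -91, -7.9, 38.8, 38.6], [144, 211, -101, -8.7, 43, 42.9], [158, 232, -111, -9.6, 47.4, 47.2], [173, 253, -121, -10.5, 51.7, 51.5]]
  ]
}}

```text
time: 5.3
tool_pos: [0.5602, 0.044, 0.2165]
tool_rot: [-0.061, 0.757, 0.596, 0.26]
contact_force: [0.4, 0.0, -1.7]
gripper_width: 0.732
grasp_force: 66.3
```

```bash
python3 - <<'E'
from h import *
st(); T=place(.004,-.115,.20,np.radians(57)); r=row(T)
print(np.linalg.norm(r[:3]),np.linalg.norm(r[3:]))
E
```

```text
t 5.3 p [0.5602 0.044  0.2165] F [ 0.4  0.  -1.7] w 0.732 g 66.3 j [-0.3  -0.28  2.01  0.53  1.24 -0.2 ]
z [ 0.321  0.403 -0.857] y [ 0.934 -0.282  0.217]
[134.7, 1.3, 93.0, -5.9, 25.6, 24.7]
163.69930783720534 36.05884092864185
```

Emit:
{"name": "play_rows", "arguments": {
  "steps": [
    [[22, 0, 15, -1, 4.3, 4.1], [45, 0, 31, -2, 8.5, 8.2], [67, 0.5, 46, -3, 12.8, 12.3], [90, 1, 62, -4, 17, 16.4], [112, 1, 77, -5, 21.3, 20.5], [134.7, 1.3, 93, -5.9, 25.6, 24.7], [134.7, 1.3, 93, -5.9, 25.6, 24.7], [134.7, 1.3, 93, -5.9, 25.6, 24.7], [134.7, 1.3, 93, -5.9, 25.6, 24.7]]
  ]
}}

```text
time: 6.05
tool_pos: [0.611, 0.1973, 0.1993]
tool_rot: [-0.205, 0.792, 0.382, 0.429]
contact_force: [-1.0, -0.7, -0.6]
gripper_width: 0.734
grasp_force: 66.5
```

```bash
python3 - <<'E'
from h import *
st(); 
for h in(.10,.04,.034): row(place(.004,-.115,h,np.radians(57)))
im,d,W=cloud("side"); cv2.imwrite("pics/s4.png",cv2.resize(im[120:270,180:380],None,fx=4,fy=4))
E
```

```text
t 6.05 p [0.611  0.1973 0.1993] F [-1.  -0.7 -0.6] w 0.734 g 66.5 j [-0.13 -0.18  2.12  1.11  0.93 -0.04]
z [ 0.524  0.652 -0.547] y [ 0.781 -0.624  0.004]
[-82.3, -0.2, 55.6, -0.1, 0.2, 0.3]
[-132.5, -0.5, 88.4, -0.1, 0.2, 0.3]
[-137.5, -0.5, 91.7, -0.1, 0.2, 0.3]
```

View pics/s4.png

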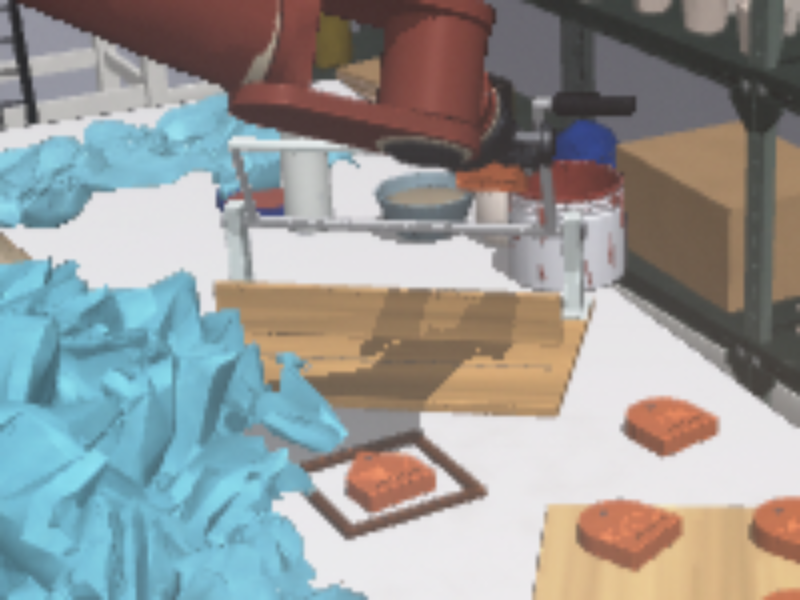

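Emit:
{"name": "play_rows", "arguments": {
  "steps": [
    [[-25, 0, 17, 0, 0.1, 0.1], [-50, 0, 34, 0, 0.2, 0.3], [-75, 0, 50, 0, 0.2, 0.3], [-100, -0.3, 66, 0, 0.2, 0.3], [-118, -0.4, 79, 0, 0.2, 0.3], [-128, -0.5, 85.5, 0, 0.2, 0.3], [-132.5, -0.5, 88.4, 0, 0.2, 0.3], [-132.5, -0.5, 88.4, 0, 0.2, 0.3]]
  ]
}}

```text
time: 6.77
tool_pos: [0.6123, 0.198, 0.0396]
tool_rot: [-0.207, 0.793, 0.379, 0.43]
contact_force: [-0.4, 0.0, -0.3]
gripper_width: 0.74
grasp_force: 43.1
```

```bash
python3 - <<'E'
from h import *
st(); 
for h in(.036,.033,.030): row(place(.004,-.115,h,np.radians(57)))
im,d,W=cloud("side"); cv2.imwrite("pics/s5.png",cv2.resize(im[140:260,230:390],None,fx=5,fy=5))
E
```

```text
t 6.77 p [0.6123 0.198  0.0396] F [-0.4  0.  -0.3] w 0.74 g 43.1 j [-0.13  0.14  2.14  1.39  0.81 -0.47]
z [ 0.526  0.654 -0.544] y [ 0.779 -0.628 -0.002]
[-3.0, -0.4, 2.0, -0.0, -0.0, -0.1]
[-5.5, -0.4, 3.7, -0.0, -0.0, -0.1]
[-8.0, -0.4, 5.3, -0.0, -0.0, -0.1]
```

View pics/s5.png

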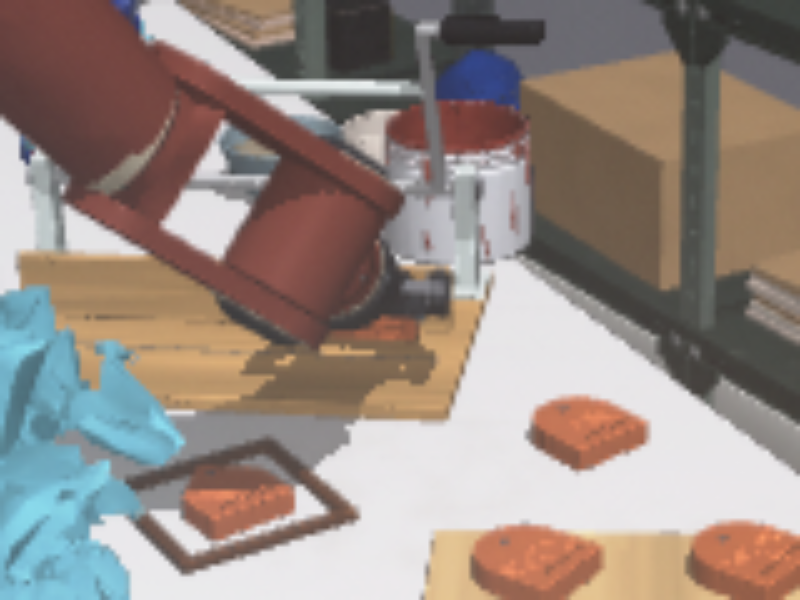

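Emit:
{"name": "play_rows", "arguments": {
  "steps": [
    [[0, 0, 0, 0, 0, 0], [0, 0, 0, 0, 0, 0], [0, 0, 0, 0, 0, 0], [0, 0, 0, 0, 0, 0], [0, 0, 0, 0, 0, 0], [0, 0, 0, 0, 0, 0], [0, 0, 0, 0, 0, 0], [-3, -0.4, 2, 0, 0, 0], [-3, -0.4, 2, 0, 0, 0]]
  ]
}}

```text
time: 7.57
tool_pos: [0.6113, 0.1992, 0.0358]
tool_rot: [-0.207, 0.793, 0.379, 0.43]
contact_force: [-0.9, 0.1, -1.0]
gripper_width: 0.728
grasp_force: 71.5
```

```bash
python3 - <<'E'
from h import *
st(); 
for h in(.0355,.034,.033,.030): row(place(.004,-.115,h,np.radians(57)))
E
```

```text
t 7.57 p [0.6113 0.1992 0.0358] F [-0.9  0.1 -1. ] w 0.728 g 71.5 j [-0.13  0.14  2.14  1.4   0.81 -0.48]
z [ 0.525  0.654 -0.544] y [ 0.779 -0.627 -0.002]
[-0.4, 1.2, 0.0, -0.1, -0.0, -0.1]
[-1.6, 1.2, 0.8, -0.1, -0.0, -0.1]
[-2.5, 1.2, 1.4, -0.1, -0.0, -0.1]
[-5.0, 1.2, 3.0, -0.1, -0.0, -0.1]
```

Emit:
{"name": "play_rows", "arguments": {
  "steps": [
    [[-1.2, 0, 0.8, 0, 0, 0], [-2.4, 0, 1.6, 0, 0, 0], [-2.4, 0, 1.6, 0, 0, 0], [-2.4, 0, 1.6, 0, 0, 0]]
  ]
}}

```text
time: 7.9
tool_pos: [0.6116, 0.1992, 0.0334]
tool_rot: [-0.207, 0.793, 0.379, 0.43]
contact_force: [-0.0, -0.3, -0.5]
gripper_width: 0.729
grasp_force: 71.5
```

Emit:
{"name": "play_rows", "arguments": {
  "steps": [
    [[-1, 0, 0.7, 0, 0, 0], [-1.8, 0, 1.2, 0, 0, 0], [-1.8, 0, 1.2, 0, 0, 0]]
  ]
}}

```text
time: 8.15
tool_pos: [0.6116, 0.1992, 0.0313]
tool_rot: [-0.207, 0.792, 0.379, 0.43]
contact_force: [0.1, -0.6, -1.0]
gripper_width: 0.732
grasp_force: 71.5
```

Emit:
{"name": "play_rows", "arguments": {
  "steps": [
    [[-1, 0, 0.7, 0, 0, 0], [-1.6, 0, 1.1, 0, 0, 0], [-1.6, 0, 1.1, 0, 0, 0]]
  ]
}}

```text
time: 8.4
tool_pos: [0.6125, 0.1997, 0.0312]
tool_rot: [-0.207, 0.792, 0.38, 0.432]
contact_force: [-3.2, -0.6, 4.8]
gripper_width: 0.729
grasp_force: 72.2
```

Emit:
{"name": "play_rows", "arguments": {
  "steps": [
    [[-0.8, 0, 0.6, 0, 0, 0], [-1.2, 0, 0.8, 0, 0, 0], [-1.2, 0, 0.8, 0, 0, 0]]
  ]
}}

```text
time: 8.65
tool_pos: [0.6131, 0.2001, 0.0311]
tool_rot: [-0.208, 0.791, 0.38, 0.433]
contact_force: [-6.0, -0.4, 10.3]
gripper_width: 0.727
grasp_force: 72.7
```

Contact came at the predicted height. Release and retreat.

Emit:
{"name": "play_rows", "arguments": {
  "steps": [
    [[0, 0, 0, 0, 0, 0], [0, 0, 0, 0, 0, 0], [0, 0, 0, 0, 0, 0], [0, 0, 0, 0, 0, 0], [0, 0, 0, 0, 0, 0], [0, 0, -10, 0, 0, 0], [0, 0, -30, 0, 0, 0], [0, 0, -60, 0, 0, 0], [0, 0, -95, 0, 0, 0], [0, 0, -130, 0, 0, 0], [0, 0, -160, 0, 0, 0]]
  ],
  "claw": 1
}}

```text
time: 9.57
tool_pos: [0.5263, 0.0935, 0.1159]
tool_rot: [-0.207, 0.793, 0.379, 0.43]
contact_force: [0.4, -0.0, 0.6]
gripper_width: 0.996
grasp_force: 0.0
```

```bash
python3 - <<'E'
from h import *
st()
im,d,W=cloud("side"); cv2.imwrite("pics/s6.png",cv2.resize(im[140:260,230:390],None,fx=5,fy=5))
im,d,W=cloud("top"); np.savez("t2.npz",im=im,W=W)
for x,y in[(.4913,-.4326),(.382,-.361)]: 
    r=fitgable(im,x,y); print(np.round(r,4),"head deg",np.degrees(r[2])%360)
m=tmask(im); m[W[...,2]<.07]=0; k=m[120:260,150:290]>0; p=W[120:260,150:290][k]; 
if len(p): q=p-O; print(len(p),"xs",np.percentile(q@XS,[2,50,98]),"ys",np.percentile(q@YS,[2,50,98]),"z",p[:,2].max())
T=grasp(.4913,-.4326,2.45,.10,-.1,np.radians(45)); T=(T[0]+[0,0,.1],T[1]); r=row(T); print(np.linalg.norm(r[:3]),np.linalg.norm(r[3:]))
E
```

```text
t 9.57 p [0.5263 0.0935 0.1159] F [ 0.4 -0.   0.6] w 0.996 g 0.0 j [-0.42 -0.24  2.33  1.14  1.1  -0.34]
z [ 0.525  0.654 -0.544] y [ 0.779 -0.627 -0.001]
[ 0.4913 -0.4325  2.4276  6.1284] head deg 139.0929622536662
[ 0.3823 -0.3609  2.2367  2.0317] head deg 128.15071324520758
41 xs [nan nan nan] ys [nan nan nan] z nan
[-167.0, 401.9, -405.6, 10.8, -78.2, -99.2]
594.9181953245262 126.79229835165312
```

View pics/s6.png

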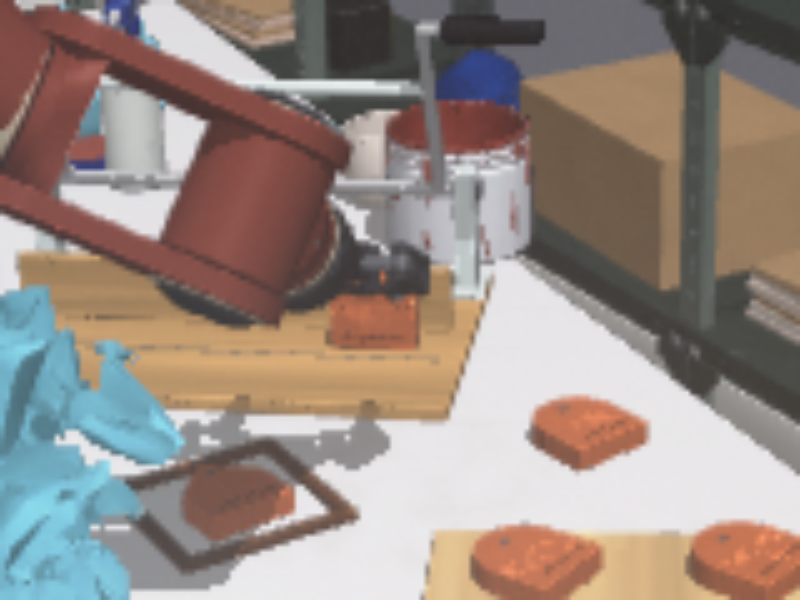

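Tile 1 stands in the row at crop (375,325). Next is tile 5.

```bash
python3 - <<'E'
from h import *
T=grasp(.4913,-.4326,2.438,.011,-.018,np.radians(42)); T=(T[0]-.06*T[1][:,2]+[0,0,.10],T[1]); print(T[0]); r=row(T); print(np.linalg.norm(r[:3]),np.linalg.norm(r[3:])); print((r/18*12).round(1).tolist())
E
```

```text
[ 0.47441177 -0.41827121  0.15558869]
[-203.0, 279.6, -380.6, 13.2, -76.4, -97.5]
514.0124024741367 124.60167110841167
[-135.3, 186.4, -253.7, 8.8, -50.9, -65.0]
```

Emit:
{"name": "play_rows", "arguments": {
  "steps": [
    [[-11, 16, -35, 0.7, -4, -5], [-23, 31, -60, 1.5, -8.5, -10.8], [-35, 47, -80, 2.2, -12.7, -16], [-46, 62, -100, 3, -17, -21.5], [-57, 78, -120, 3.7, -21, -27], [-68, 93, -140, 4.4, -25.5, -32.5], [-80, 109, -160, 5.1, -29.7, -38], [-90, 124, -180, 5.9, -34, -43.3], [-102, 140, -200, 6.6, -38, -48.7], [-113, 155, -220, 7.3, -42.4, -54], [-124, 171, -237, 8, -46.7, -59.6], [-135, 186, -254, 8.8, -51, -65]]
  ]
}}

```text
time: 10.67
tool_pos: [0.4933, -0.2464, 0.1398]
tool_rot: [0.169, 0.555, 0.811, 0.079]
contact_force: [-0.2, 0.3, -0.2]
gripper_width: 1.0
grasp_force: 0.0
```

```bash
python3 - <<'E'
from h import *
st();T=grasp(.4913,-.4326,2.438,.011,-.018,np.radians(42)); T=(T[0]-.06*T[1][:,2]+[0,0,.10],T[1]);row(T)
E
```

```text
t 10.67 p [ 0.4933 -0.2464  0.1398] F [-0.2  0.3 -0.2] w 1.0 g 0.0 j [-0.69 -0.28  2.11  0.22  1.   -1.15]
z [ 0.361 -0.06  -0.931] y [0.874 0.371 0.315]
[-156.1, -75.3, -11.3, 4.3, -25.6, -32.0]
```

Emit:
{"name": "play_rows", "arguments": {
  "steps": [
    [[-30, -15, -2, 0.7, -4, -5], [-60, -29, -4, 1.5, -9, -11], [-90, -43, -6, 2.3, -13, -17], [-125, -60, -9, 3.2, -19, -24], [-156, -75, -11.3, 4.3, -25.6, -32], [-156, -75, -11.3, 4.3, -25.6, -32], [-156, -75, -11.3, 4.3, -25.6, -32], [-156, -75, -11.3, 4.3, -25.6, -32]]
  ]
}}

```text
time: 11.33
tool_pos: [0.473, -0.4156, 0.1524]
tool_rot: [0.333, 0.325, 0.877, -0.12]
contact_force: [-0.7, 0.7, -0.3]
gripper_width: 0.999
grasp_force: 0.0
```

```bash
python3 - <<'E'
from h import *
st()
im,d,W=cloud("top")
for x,y,a in[(.4913,-.4326,2.43),(.382,-.361,2.25)]: print(np.round(fitgable(im,x,y,a),4))
T=grasp(.4913,-.4326,2.438,.011,-.018,np.radians(42));row((T[0]-.06*T[1][:,2]+[0,0,.02],T[1]));row((T[0]-.03*T[1][:,2],T[1]));row(T)
E
```

```text
t 11.33 p [ 0.473  -0.4156  0.1524] F [-0.7  0.7 -0.3] w 0.999 g 0.0 j [-0.9  -0.25  2.16  0.25  0.54 -1.93]
z [ 0.506 -0.428 -0.749] y [0.65  0.76  0.006]
[ 0.493  -0.4333  2.4167  8.1517]
[ 0.392  -0.3459  2.0272 20.404 ]
[50.5, -1.7, 59.7, 0.1, -0.4, -0.4]
[63.5, -1.8, 104.7, 0.1, -0.4, -0.4]
[63.3, -1.8, 134.7, 0.1, -0.4, -0.4]
```

Emit:
{"name": "play_rows", "arguments": {
  "steps": [
    [[17, -0.5, 20, 0, 0, 0], [34, -1, 40, 0, -0.2, -0.2], [50.5, -1.7, 59.7, 0, -0.4, -0.4], [57, -1.8, 80, 0, -0.4, -0.4], [63.5, -1.8, 104.7, 0, -0.4, -0.4], [63.5, -1.8, 115, 0, -0.4, -0.4], [63.3, -1.8, 125, 0, -0.4, -0.4], [63.3, -1.8, 132, 0, -0.4, -0.4], [63.3, -1.8, 132, 0, -0.4, -0.4], [63.3, -1.8, 132, 0, -0.4, -0.4]]
  ]
}}

```text
time: 12.22
tool_pos: [0.5047, -0.4444, 0.0145]
tool_rot: [0.338, 0.32, 0.876, -0.124]
contact_force: [0.2, -0.4, -0.3]
gripper_width: 1.003
grasp_force: 0.0
```

Emit:
{"name": "play_rows", "arguments": {
  "steps": [
    [[0, 0, 0, 0, 0, 0], [0, 0, 0, 0, 0, 0], [0, 0, 0, 0, 0, 0], [0, 0, 0, 0, 0, 0], [0, 0, 0, 0, 0, 0], [0, 0, 0, 0, 0, 0], [0, 0, 0, 0, 0, 0]]
  ],
  "claw": -1
}}

```text
time: 12.8
tool_pos: [0.5043, -0.4449, 0.0155]
tool_rot: [0.339, 0.32, 0.876, -0.125]
contact_force: [-2.8, 4.2, 6.0]
gripper_width: 0.731
grasp_force: 66.7
```

```bash
python3 - <<'E'
from h import *
st()
s=manip.state(); p=np.array(s["tool_pos"]);M=q2m(s["tool_rot"])
hd=np.array([np.cos(2.43),np.sin(2.43),0]); print("along",(p-[.4913,-.4326,0])@hd)
row((p+[0,0,.2],M))
E
```

```text
t 12.8 p [ 0.5043 -0.4449  0.0155] F [-2.8  4.2  6. ] w 0.731 g 66.7 j [-0.88  0.11  2.1   0.54  0.24 -2.24]
z [ 0.513 -0.435 -0.74 ] y [ 0.646  0.764 -0.001]
along -0.01787435956885766
[-134.6, -0.3, -147.9, 0.0, 0.0, 0.0]
```

Emit:
{"name": "play_rows", "arguments": {
  "steps": [
    [[-13, 0, -15, 0, 0, 0], [-33, 0, -36, 0, 0, 0], [-57, 0, -63, 0, 0, 0], [-81, 0, -90, 0, 0, 0], [-107, 0, -118, 0, 0, 0], [-134, -0.3, -148, 0, 0, 0], [-134, -0.3, -148, 0, 0, 0]]
  ]
}}

```text
time: 13.38
tool_pos: [0.5066, -0.4481, 0.2272]
tool_rot: [0.345, 0.319, 0.873, -0.129]
contact_force: [0.5, -0.2, 1.4]
gripper_width: 0.728
grasp_force: 66.4
```

```bash
python3 - <<'E'
from h import *
st(); T=place(-.0005,-.015,.23,np.radians(47.7)); r=row(T)
print(np.linalg.norm(r[:3]),np.linalg.norm(r[3:]))
for k in range(1,13): print([round(float(v),1) for v in r*k/22],end=", ")
E
```

```text
t 13.38 p [ 0.5066 -0.4481  0.2272] F [ 0.5 -0.2  1.4] w 0.728 g 66.4 j [-0.88 -0.23  2.01  0.21  0.62 -1.88]
z [ 0.521 -0.445 -0.728] y [ 0.646  0.763 -0.005]
[314.7, 554.5, -303.4, -4.0, 70.8, 96.7]
706.1125963445202 119.91265328230493
[14.3, 25.2, -13.8, -0.2, 3.2, 4.4], [28.6, 50.4, -27.6, -0.4, 6.4, 8.8], [42.9, 75.6, -41.4, -0.5, 9.7, 13.2], [57.2, 100.8, -55.2, -0.7, 12.9, 17.6], [71.5, 126.0, -68.9, -0.9, 16.1, 22.0], [85.8, 151.2, -82.7, -1.1, 19.3, 26.4], [100.1, 176.4, -96.5, -1.3, 22.5, 30.8], [114.4, 201.7, -110.3, -1.5, 25.8, 35.2], [128.7, 226.9, -124.1, -1.6, 29.0, 39.5], [143.1, 252.1, -137.9, -1.8, 32.2, 43.9], [157.4, 277.3, -151.7, -2.0, 35.4, 48.3], [171.7, 302.5, -165.5, -2.2, 38.6, 52.7],
```

Emit:
{"name": "play_rows", "arguments": {
  "steps": [
    [[14, 25, -14, -0.2, 3.2, 4.4], [29, 50, -28, -0.4, 6.4, 8.8], [43, 76, -41, -0.5, 9.7, 13.2], [57, 101, -55, -0.7, 12.9, 17.6], [72, 126, -69, -0.9, 16, 22], [86, 151, -83, -1, 19.3, 26.4], [100, 176, -96.5, -1.3, 22.5, 30.8], [114, 202, -110, -1.5, 25.8, 35], [129, 227, -124, -1.6, 29, 39.5], [143, 252, -138, -1.8, 32, 44], [157, 277, -152, -2, 35.4, 48.3], [172, 302, -165, -2, 38.6, 52.7]]
  ]
}}

```text
time: 14.38
tool_pos: [0.5166, -0.0585, 0.2201]
tool_rot: [0.063, 0.686, 0.707, 0.16]
contact_force: [0.9, -1.2, -1.9]
gripper_width: 0.73
grasp_force: 66.4
```

```bash
python3 - <<'E'
from h import *
st(); T=place(-.0005,-.015,.20,np.radians(47.7)); r=row(T)
print(np.linalg.norm(r[:3]),np.linalg.norm(r[3:]))
for k in range(1,11): print([round(float(v),1) for v in r*k/10],end=", ")
E
```

```text
t 14.38 p [ 0.5166 -0.0585  0.2201] F [ 0.9 -1.2 -1.9] w 0.73 g 66.4 j [-0.39 -0.4   2.05  0.26  1.25 -0.47]
z [ 0.309  0.139 -0.941] y [0.95  0.006 0.313]
[309.7, 9.7, 67.5, -2.7, 31.7, 43.1]
317.11401151300396 53.596943659867044
[31.0, 1.0, 6.8, -0.3, 3.2, 4.3], [61.9, 1.9, 13.5, -0.5, 6.3, 8.6], [92.9, 2.9, 20.3, -0.8, 9.5, 12.9], [123.9, 3.9, 27.0, -1.1, 12.7, 17.3], [154.8, 4.9, 33.8, -1.4, 15.8, 21.6], [185.8, 5.8, 40.5, -1.6, 19.0, 25.9], [216.8, 6.8, 47.3, -1.9, 22.2, 30.2], [247.8, 7.8, 54.0, -2.2, 25.4, 34.5], [278.7, 8.8, 60.8, -2.4, 28.5, 38.8], [309.7, 9.7, 67.5, -2.7, 31.7, 43.1],
```

Emit:
{"name": "play_rows", "arguments": {
  "steps": [
    [[31, 1, 7, -0.3, 3.2, 4.3], [62, 2, 13.5, -0.5, 6.3, 8.6], [93, 3, 20, -0.8, 9.5, 12.9], [124, 4, 27, -1, 12.7, 17.3], [155, 5, 34, -1.4, 15.8, 21.6], [186, 6, 40.5, -1.6, 19, 25.9], [217, 7, 47, -1.9, 22, 30], [248, 8, 54, -2.2, 25.4, 34.5], [279, 9, 61, -2.4, 28.5, 38.8], [309.7, 9.7, 67.5, -2.7, 31.7, 43], [309.7, 9.7, 67.5, -2.7, 31.7, 43], [309.7, 9.7, 67.5, -2.7, 31.7, 43]]
  ]
}}

```text
time: 15.38
tool_pos: [0.529, 0.2569, 0.1968]
tool_rot: [-0.174, 0.824, 0.399, 0.363]
contact_force: [0.4, -0.4, -1.1]
gripper_width: 0.735
grasp_force: 66.6
```

```bash
python3 - <<'E'
from h import *
st()
for h in(.10,.05,.036,.033): row(place(-.0005,-.015,h,np.radians(47.7)))
E
```

```text
t 15.38 p [0.529  0.2569 0.1968] F [ 0.4 -0.4 -1.1] w 0.735 g 66.6 j [ 0.05 -0.39  2.21  0.8   0.87  0.33]
z [ 0.459  0.576 -0.677] y [ 0.783 -0.622  0.003]
[-69.9, 1.2, 67.0, -0.2, 0.3, 0.4]
[-106.7, 1.1, 100.8, -0.2, 0.3, 0.4]
[-117.0, 1.1, 110.3, -0.2, 0.3, 0.4]
[-119.2, 1.1, 112.3, -0.2, 0.3, 0.4]
```

Emit:
{"name": "play_rows", "arguments": {
  "steps": [
    [[-20, 0.5, 19, 0, 0.1, 0.2], [-45, 1, 43, -0.2, 0.3, 0.4], [-70, 1.2, 67, -0.2, 0.3, 0.4], [-90, 1.1, 85, -0.2, 0.3, 0.4], [-107, 1.1, 101, -0.2, 0.3, 0.4], [-113, 1.1, 106.5, -0.2, 0.3, 0.4], [-117, 1.1, 110, -0.2, 0.3, 0.4], [-119, 1.1, 112, -0.2, 0.3, 0.4], [-119, 1.1, 112, -0.2, 0.3, 0.4]]
  ]
}}

```text
time: 16.13
tool_pos: [0.5343, 0.2562, 0.036]
tool_rot: [-0.174, 0.825, 0.393, 0.367]
contact_force: [0.3, 0.4, -1.3]
gripper_width: 0.73
grasp_force: 66.5
```

Emit:
{"name": "play_rows", "arguments": {
  "steps": [
    [[-0.8, 0, 0.7, 0, 0, 0], [-1.5, 0, 1.4, 0, 0, 0], [-1.5, 0, 1.4, 0, 0, 0]]
  ]
}}

```text
time: 16.38
tool_pos: [0.5343, 0.2569, 0.0346]
tool_rot: [-0.174, 0.824, 0.394, 0.367]
contact_force: [-0.3, 0.3, -0.7]
gripper_width: 0.727
grasp_force: 66.5
```

Emit:
{"name": "play_rows", "arguments": {
  "steps": [
    [[-0.8, 0, 0.7, 0, 0, 0], [-1.5, 0, 1.4, 0, 0, 0], [-1.5, 0, 1.4, 0, 0, 0]]
  ]
}}

```text
time: 16.63
tool_pos: [0.5335, 0.257, 0.0315]
tool_rot: [-0.174, 0.825, 0.394, 0.366]
contact_force: [-0.3, 0.2, -0.9]
gripper_width: 0.731
grasp_force: 66.5
```

Emit:
{"name": "play_rows", "arguments": {
  "steps": [
    [[-0.8, 0, 0.7, 0, 0, 0], [-1.5, 0, 1.4, 0, 0, 0], [-1.5, 0, 1.4, 0, 0, 0]]
  ]
}}

```text
time: 16.88
tool_pos: [0.534, 0.2572, 0.0301]
tool_rot: [-0.174, 0.825, 0.394, 0.367]
contact_force: [-0.5, 0.2, 2.1]
gripper_width: 0.729
grasp_force: 66.9
```

Emit:
{"name": "play_rows", "arguments": {
  "steps": [
    [[-0.6, 0, 0.5, 0, 0, 0], [-0.9, 0, 0.8, 0, 0, 0], [-0.9, 0, 0.8, 0, 0, 0]]
  ]
}}

```text
time: 17.13
tool_pos: [0.5346, 0.2575, 0.0301]
tool_rot: [-0.175, 0.824, 0.394, 0.368]
contact_force: [-4.0, -0.4, 7.8]
gripper_width: 0.734
grasp_force: 67.5
```

Emit:
{"name": "play_rows", "arguments": {
  "steps": [
    [[0, 0, 0, 0, 0, 0], [0, 0, 0, 0, 0, 0], [0, 0, 0, 0, 0, 0], [0, 0, 0, 0, 0, 0], [0, 0, 0, 0, 0, 0], [0, 0, -10, 0, 0, 0], [0, 0, -30, 0, 0, 0], [0, 0, -60, 0, 0, 0], [0, 0, -95, 0, 0, 0], [0, 0, -130, 0, 0, 0], [0, 0, -160, 0, 0, 0]]
  ],
  "claw": 1
}}

```text
time: 18.05
tool_pos: [0.4577, 0.1641, 0.1363]
tool_rot: [-0.174, 0.825, 0.394, 0.366]
contact_force: [0.8, -0.8, 0.1]
gripper_width: 0.999
grasp_force: 0.0
```

```bash
python3 - <<'E'
from h import *
st()
im,d,W=cloud("side"); cv2.imwrite("pics/s7.png",cv2.resize(im[140:260,230:390],None,fx=5,fy=5))
im,d,W=cloud("top"); 
r=fitgable(im,.382,-.361); print(np.round(r,4))
T=grasp(r[0],r[1],r[2],.012,-.018,np.radians(45)); T=(T[0]-.06*T[1][:,2]+[0,0,.10],T[1]); print(T[0]); r=row(T); print(np.linalg.norm(r[:3]),np.linalg.norm(r[3:])); 
for k in range(1,13): print([round(float(v),1) for v in r*k/18],end=", ")
E
```

```text
t 18.05 p [0.4577 0.1641 0.1363] F [ 0.8 -0.8  0.1] w 0.999 g 0.0 j [-0.22 -0.59  2.45  0.88  1.03  0.08]
z [ 0.467  0.576 -0.671] y [ 0.777 -0.629  0.001]
[ 0.3822 -0.3618  2.2409  2.2969]
[ 0.36706252 -0.34266773  0.15442641]
[-292.5, 247.0, -343.1, 2.9, -76.8, -85.4]
514.0465057177555 114.88653955116398
[-16.2, 13.7, -19.1, 0.2, -4.3, -4.7], [-32.5, 27.4, -38.1, 0.3, -8.5, -9.5], [-48.7, 41.2, -57.2, 0.5, -12.8, -14.2], [-65.0, 54.9, -76.2, 0.7, -17.1, -19.0], [-81.2, 68.6, -95.3, 0.8, -21.3, -23.7], [-97.5, 82.3, -114.4, 1.0, -25.6, -28.5], [-113.7, 96.0, -133.4, 1.1, -29.9, -33.2], [-130.0, 109.8, -152.5, 1.3, -34.1, -37.9], [-146.2, 123.5, -171.5, 1.5, -38.4, -42.7], [-162.5, 137.2, -190.6, 1.6, -42.7, -47.4], [-178.7, 150.9, -209.7, 1.8, -47.0, -52.2], [-195.0, 164.6, -228.7, 2.0, -51.2, -56.9],
```

View pics/s7.png

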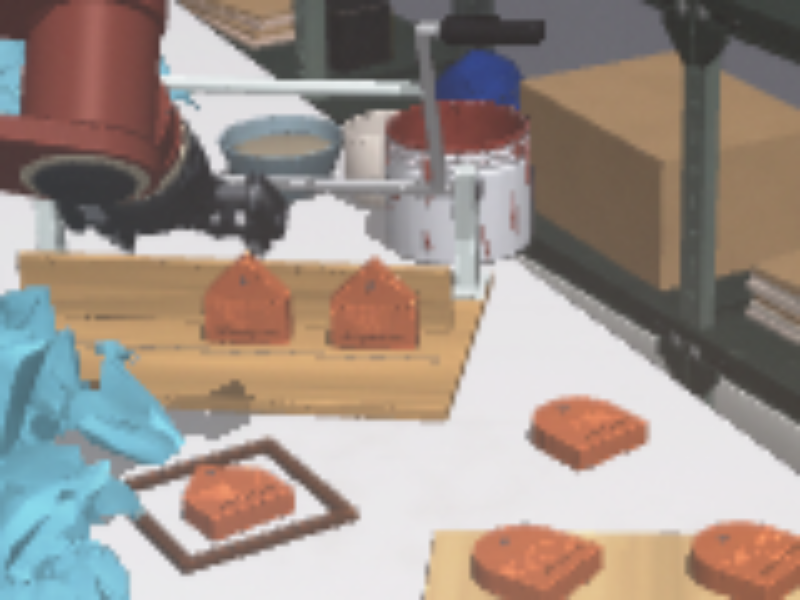

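Both tiles stand upright at crop (247,300) and (375,305). Now the third gable.

Emit:
{"name": "play_rows", "arguments": {
  "steps": [
    [[-16, 14, -25, 0.2, -4.3, -4.7], [-32.5, 27, -45, 0.3, -8.5, -9.5], [-49, 41, -65, 0.5, -12.8, -14.2], [-65, 55, -85, 0.7, -17, -19], [-81, 69, -105, 0.8, -21.3, -23.7], [-97.5, 82, -125, 1, -25.6, -28.5], [-114, 96, -143, 1, -30, -33.2], [-130, 110, -160, 1.3, -34, -38], [-146, 123.5, -178, 1.5, -38.4, -42.7], [-162.5, 137, -195, 1.6, -42.7, -47.4], [-179, 151, -212, 1.8, -47, -52], [-195, 165, -229, 2, -51.2, -57]]
  ]
}}

```text
time: 19.15
tool_pos: [0.398, -0.1733, 0.1438]
tool_rot: [0.182, 0.612, 0.769, 0.018]
contact_force: [0.9, 0.1, 0.3]
gripper_width: 0.999
grasp_force: 0.0
```

```bash
python3 - <<'E'
from h import *
st(); T=grasp(.3822,-.3614,2.240,.012,-.018,np.radians(45)); T=(T[0]-.06*T[1][:,2]+[0,0,.10],T[1]); r=row(T)
E
```

```text
t 19.15 p [ 0.398  -0.1733  0.1438] F [0.9 0.1 0.3] w 0.999 g 0.0 j [-0.59 -0.68  2.37  0.01  1.09 -0.81]
z [ 0.303 -0.195 -0.933] y [0.935 0.249 0.252]
[-157.3, -68.4, 13.7, 0.7, -26.0, -27.6]
```

Emit:
{"name": "play_rows", "arguments": {
  "steps": [
    [[-30, -13, 3, 0.1, -5, -5], [-60, -26, 5, 0.3, -10, -10.5], [-90, -39, 8, 0.4, -15, -16], [-125, -54, 11, 0.6, -21, -22], [-157, -68.4, 13.7, 0.7, -26, -27.6], [-157, -68.4, 13.7, 0.7, -26, -27.6], [-157, -68.4, 13.7, 0.7, -26, -27.6], [-157, -68.4, 13.7, 0.7, -26, -27.6]]
  ]
}}

```text
time: 19.82
tool_pos: [0.3657, -0.3405, 0.1527]
tool_rot: [0.343, 0.406, 0.831, -0.165]
contact_force: [-1.0, 0.6, -0.2]
gripper_width: 0.999
grasp_force: 0.0
```

```bash
python3 - <<'E'
from h import *
st(); T=grasp(.3822,-.3614,2.240,.013,-.018,np.radians(45))
row((T[0]-.06*T[1][:,2]+[0,0,.02],T[1]));row((T[0]-.03*T[1][:,2],T[1]));row(T)
E
```

```text
t 19.82 p [ 0.3657 -0.3405  0.1527] F [-1.   0.6 -0.2] w 0.999 g 0.0 j [-0.9  -0.73  2.48 -0.01  0.61 -1.55]
z [ 0.436 -0.552 -0.711] y [0.788 0.616 0.004]
[52.8, -0.3, 56.5, -0.0, -0.3, -0.4]
[66.7, -0.4, 100.7, -0.0, -0.3, -0.4]
[66.5, -0.3, 130.7, -0.0, -0.3, -0.4]
```

Emit:
{"name": "play_rows", "arguments": {
  "steps": [
    [[17, 0, 19, 0, 0, 0], [35, 0, 38, 0, -0.2, -0.2], [53, -0.3, 56.5, 0, -0.3, -0.4], [60, -0.3, 80, 0, -0.3, -0.4], [66.7, -0.4, 100.7, 0, -0.3, -0.4], [66.7, -0.4, 100.7, 0, -0.3, -0.4]]
  ]
}}

```text
time: 20.32
tool_pos: [0.3798, -0.357, 0.0294]
tool_rot: [0.34, 0.403, 0.834, -0.165]
contact_force: [-0.6, 0.7, -0.5]
gripper_width: 1.0
grasp_force: 0.0
```

```bash
python3 - <<'E'
from h import *
st(); T=grasp(.3822,-.3614,2.240,.013,-.018,np.radians(45))
row(T)
E
```

```text
t 20.32 p [ 0.3798 -0.357   0.0294] F [-0.6  0.7 -0.5] w 1.0 g 0.0 j [-0.9  -0.33  2.48 -0.02  0.22 -1.55]
z [ 0.435 -0.549 -0.714] y [ 0.783  0.622 -0.001]
[-4.9, -0.9, 27.7, 0.0, -0.5, 0.1]
```

Emit:
{"name": "play_rows", "arguments": {
  "steps": [
    [[-2, 0, 7, 0, 0, 0], [-4, -0.5, 14, 0, 0, 0], [-5, -0.9, 21, 0, 0, 0], [-5, -0.9, 27, 0, 0, 0], [-5, -0.9, 27, 0, 0, 0], [-5, -0.9, 27, 0, 0, 0]]
  ]
}}

```text
time: 20.82
tool_pos: [0.395, -0.3782, 0.022]
tool_rot: [0.346, 0.401, 0.831, -0.168]
contact_force: [0.1, -0.1, 0.1]
gripper_width: 1.001
grasp_force: 0.0
```

Emit:
{"name": "play_rows", "arguments": {
  "steps": [
    [[0, 0, 0, 0, 0, 0], [0, 0, 0, 0, 0, 0], [0, 0, 0, 0, 0, 0], [0, 0, 0, 0, 0, 0], [0, 0, 0, 0, 0, 0], [0, 0, 0, 0, 0, 0], [0, 0, 0, 0, 0, 0]]
  ],
  "claw": -1
}}

```text
time: 21.4
tool_pos: [0.3947, -0.3788, 0.0223]
tool_rot: [0.347, 0.402, 0.831, -0.169]
contact_force: [-1.3, 5.3, 6.5]
gripper_width: 0.721
grasp_force: 64.6
```

```bash
python3 - <<'E'
from h import *
st()
s=manip.state(); p=np.array(s["tool_pos"]);M=q2m(s["tool_rot"])
hd=np.array([np.cos(2.24),np.sin(2.24),0]); print("along",(p-[.3822,-.3614,0])@hd,"tilt",np.degrees(np.arccos(-M[2,2])))
row((p+[0,0,.2],M))
E
```

```text
t 21.4 p [ 0.3947 -0.3788  0.0223] F [-1.3  5.3  6.5] w 0.721 g 64.6 j [-0.9  -0.22  2.42 -0.01  0.15 -1.56]
z [ 0.441 -0.559 -0.702] y [ 0.784  0.621 -0.001]
along -0.021416386299795635 tilt 45.37566071747032
[-142.3, -0.3, -140.5, 0.0, 0.0, 0.0]
```

Emit:
{"name": "play_rows", "arguments": {
  "steps": [
    [[-8, 0, -8, 0, 0, 0], [-20, 0, -20, 0, 0, 0], [-40, 0, -40, 0, 0, 0], [-62, 0, -61, 0, 0, 0], [-88, 0, -87, 0, 0, 0], [-114, 0, -113, 0, 0, 0], [-142, -0.3, -140.5, 0, 0, 0], [-142, -0.3, -140.5, 0, 0, 0]]
  ]
}}

```text
time: 22.07
tool_pos: [0.3966, -0.3815, 0.2332]
tool_rot: [0.353, 0.4, 0.828, -0.172]
contact_force: [1.4, -1.2, 1.3]
gripper_width: 0.719
grasp_force: 65.6
```

```bash
python3 - <<'E'
from h import *
st(); T=place(-.007,.085,.25,np.radians(44.6)); r=row(T)
print(T[0],np.linalg.norm(r[:3]),np.linalg.norm(r[3:]))
for k in range(1,13): print([round(float(v),1) for v in r*k/22],end=", ")
im,d,W=cloud("side"); cv2.imwrite("pics/s8.png",cv2.resize(im[120:320,200:440],None,fx=3,fy=3))
im,d,W=cloud("top"); m=(im[...,0]>im[...,2].astype(int)+50)&(W[...,2]>.01)
q=W-O; 
for xs in np.arange(-.3,.0,.03): print(round(xs,2),[(lambda k: round(float(W[...,2][k].max()),2) if k.any() else 0)(m&(abs(q@XS-xs)<.015)&(abs(q@YS-y)<.02)) for y in(.03,.06,.09,.12,.15,.18)])
E
```

```text
t 22.07 p [ 0.3966 -0.3815  0.2332] F [ 1.4 -1.2  1.3] w 0.719 g 65.6 j [-0.9  -0.64  2.31 -0.    0.67 -1.57]
z [ 0.447 -0.567 -0.691] y [ 0.784  0.62  -0.002]
[342.4, 473.7, -383.2, 1.1, 75.6, 84.7]
[0.4494265 0.3152873 0.25     ] 698.9413921818782 113.5348690517807
[15.6, 21.5, -17.4, 0.1, 3.4, 3.8], [31.1, 43.1, -34.8, 0.1, 6.9, 7.7], [46.7, 64.6, -52.3, 0.2, 10.3, 11.5], [62.3, 86.1, -69.7, 0.2, 13.7, 15.4], [77.8, 107.7, -87.1, 0.3, 17.2, 19.2], [93.4, 129.2, -104.5, 0.3, 20.6, 23.1], [109.0, 150.7, -121.9, 0.4, 24.1, 26.9], [124.5, 172.3, -139.3, 0.4, 27.5, 30.8], [140.1, 193.8, -156.8, 0.5, 30.9, 34.6], [155.7, 215.3, -174.2, 0.5, 34.4, 38.5], [171.2, 236.9, -191.6, 0.6, 37.8, 42.3], [186.8, 258.4, -209.0, 0.6, 41.2, 46.2], -0.3 [0.07, 0.06, 0.06, 0.11, 0.12, 0.07]
-0.27 [0.04, 0.05, 0.1, 0.14, 0.13, 0.16]
-0.24 [0.04, 0.12, 0.12, 0.14, 0.14, 0.14]
-0.21 [0, 0.11, 0.11, 0.12, 0.13, 0.16]
-0.18 [0.05, 0.06, 0.08, 0.09, 0.11, 0.14]
-0.15 [0.03, 0.08, 0.09, 0.09, 0.13, 0.13]
-0.12 [0.05, 0.07, 0.08, 0.06, 0.13, 0.13]
-0.09 [0, 0.05, 0.03, 0.05, 0.1, 0.11]
-0.06 [0, 0.03, 0.03, 0.05, 0.11, 0.11]
-0.03 [0, 0, 0, 0.05, 0.1, 0.11]
```

Emit:
{"name": "play_rows", "arguments": {
  "steps": [
    [[15.6, 21.5, -17.4, 0, 3.4, 3.8], [31, 43, -35, 0, 6.9, 7.7], [47, 65, -52, 0.2, 10.3, 11.5], [62, 86, -70, 0.2, 13.7, 15.4], [78, 108, -87, 0.3, 17.2, 19.2], [93, 129, -104.5, 0.3, 20.6, 23], [109, 151, -122, 0.4, 24, 27], [124.5, 172, -139, 0.4, 27.5, 31], [140, 194, -157, 0.5, 31, 34.6], [156, 215, -174, 0.5, 34.4, 38.5], [171, 237, -192, 0.6, 37.8, 42.3], [187, 258, -209, 0.6, 41.2, 46.2]]
  ]
}}

```text
time: 23.17
tool_pos: [0.4218, 0.003, 0.2318]
tool_rot: [0.071, 0.724, 0.675, 0.122]
contact_force: [0.0, 0.1, -1.6]
gripper_width: 0.72
grasp_force: 66.3
```

```bash
python3 - <<'E'
from h import *
st(); T=place(-.007,.080,.22,np.radians(44.6)); r=row(T)
print(np.linalg.norm(r[:3]),np.linalg.norm(r[3:]))
for k in range(1,11): print([round(float(v),1) for v in r*k/10],end=", ")
E
```

```text
t 23.17 p [0.4218 0.003  0.2318] F [ 0.   0.1 -1.6] w 0.72 g 66.3 j [-0.26 -0.7   2.22  0.13  1.37 -0.2 ]
z [ 0.272  0.061 -0.96 ] y [ 0.96  -0.078  0.267]
[308.5, 2.9, 38.8, -0.5, 33.8, 37.7]
310.9468488636761 50.64214549892318
[30.9, 0.3, 3.9, -0.1, 3.4, 3.8], [61.7, 0.6, 7.8, -0.1, 6.8, 7.5], [92.6, 0.9, 11.6, -0.2, 10.1, 11.3], [123.4, 1.1, 15.5, -0.2, 13.5, 15.1], [154.3, 1.4, 19.4, -0.3, 16.9, 18.9], [185.1, 1.7, 23.3, -0.3, 20.3, 22.6], [216.0, 2.0, 27.1, -0.4, 23.7, 26.4], [246.8, 2.3, 31.0, -0.4, 27.0, 30.2], [277.7, 2.6, 34.9, -0.5, 30.4, 33.9], [308.5, 2.9, 38.8, -0.5, 33.8, 37.7],
```

Emit:
{"name": "play_rows", "arguments": {
  "steps": [
    [[31, 0, 4, 0, 3.4, 3.8], [62, 0.6, 8, 0, 6.8, 7.5], [93, 1, 12, 0, 10, 11.3], [123, 1, 15.5, -0.2, 13.5, 15], [154, 1.4, 19.4, -0.3, 17, 19], [185, 1.7, 23, -0.3, 20.3, 22.6], [216, 2, 27, -0.4, 23.7, 26.4], [247, 2.3, 31, -0.4, 27, 30.2], [278, 2.6, 35, -0.5, 30.4, 34], [308.5, 2.9, 38.8, -0.5, 33.8, 37.7], [308.5, 2.9, 38.8, -0.5, 33.8, 37.7], [308.5, 2.9, 38.8, -0.5, 33.8, 37.7]]
  ]
}}

```text
time: 24.17
tool_pos: [0.4512, 0.3106, 0.2165]
tool_rot: [-0.162, 0.834, 0.403, 0.339]
contact_force: [0.1, -0.4, -1.3]
gripper_width: 0.718
grasp_force: 66.5
```

```bash
python3 - <<'E'
from h import *
st()
for h in(.10,.06,.04,.032): row(place(-.007,.08,h,np.radians(44.6)))
E
```

```text
t 24.17 p [0.4512 0.3106 0.2165] F [ 0.1 -0.4 -1.3] w 0.718 g 66.5 j [ 0.24 -0.58  2.29  0.59  0.87  0.66]
z [ 0.436  0.544 -0.717] y [ 0.782 -0.623  0.003]
[-79.4, 0.4, 85.3, -0.1, 0.4, 0.4]
[-107.3, 0.3, 114.0, -0.1, 0.4, 0.4]
[-121.2, 0.2, 128.3, -0.1, 0.4, 0.4]
[-126.8, 0.2, 134.1, -0.1, 0.4, 0.4]
```

Emit:
{"name": "play_rows", "arguments": {
  "steps": [
    [[-20, 0, 21, 0, 0.2, 0.2], [-40, 0.2, 43, 0, 0.4, 0.4], [-60, 0.4, 64, 0, 0.4, 0.4], [-79, 0.4, 85, 0, 0.4, 0.4], [-93, 0.4, 100, 0, 0.4, 0.4], [-107, 0.3, 114, 0, 0.4, 0.4], [-107, 0.3, 114, 0, 0.4, 0.4]]
  ]
}}

```text
time: 24.75
tool_pos: [0.4534, 0.3104, 0.0585]
tool_rot: [-0.164, 0.836, 0.398, 0.34]
contact_force: [-1.2, 0.1, -2.5]
gripper_width: 0.72
grasp_force: 66.6
```

Emit:
{"name": "play_rows", "arguments": {
  "steps": [
    [[-5, 0, 5, 0, 0, 0], [-10, 0, 10, 0, 0, 0], [-14, 0, 14.3, 0, 0, 0], [-17, 0, 17.3, 0, 0, 0], [-17, 0, 17.3, 0, 0, 0]]
  ]
}}

```text
time: 25.17
tool_pos: [0.4573, 0.3119, 0.0406]
tool_rot: [-0.164, 0.834, 0.398, 0.345]
contact_force: [0.5, -0.3, -1.8]
gripper_width: 0.716
grasp_force: 66.5
```

```bash
python3 - <<'E'
from h import *
st()
for h in(.032,.03,.026): row(place(-.007,.08,h,np.radians(44.6)))
E
```

```text
t 25.17 p [0.4573 0.3119 0.0406] F [ 0.5 -0.3 -1.8] w 0.716 g 66.5 j [ 0.24 -0.23  2.38  0.98  0.54  0.17]
z [ 0.445  0.548 -0.708] y [ 0.777 -0.63   0.001]
[-7.7, -3.2, 4.5, 0.2, -0.3, -0.1]
[-9.1, -3.2, 5.9, 0.2, -0.3, -0.1]
[-12.0, -3.2, 8.7, 0.2, -0.3, -0.1]
```

Emit:
{"name": "play_rows", "arguments": {
  "steps": [
    [[0, 0, 0, 0, 0, 0], [0, 0, 0, 0, 0, 0], [0, 0, 0, 0, 0, 0]]
  ]
}}

```text
time: 25.42
tool_pos: [0.4578, 0.3125, 0.0418]
tool_rot: [-0.164, 0.834, 0.398, 0.346]
contact_force: [-0.1, -0.3, -1.9]
gripper_width: 0.717
grasp_force: 66.5
```

```bash
python3 - <<'E'
from h import *
st(); print(manip.state()["joint_efforts"].round(1))
for h in(.032,.03,.026): row(place(-.007,.08,h,np.radians(44.6)))
E
```

```text
t 25.42 p [0.4578 0.3125 0.0418] F [-0.1 -0.3 -1.9] w 0.717 g 66.5 j [ 0.24 -0.23  2.38  0.99  0.53  0.17]
z [ 0.447  0.549 -0.707] y [ 0.777 -0.629  0.003]
[ -0.  -20.9 -31.    1.3  -0.4   0. ]
[-9.1, -3.3, 4.7, 0.2, -0.4, 0.0]
[-10.5, -3.3, 6.1, 0.2, -0.4, 0.0]
[-13.4, -3.3, 8.9, 0.2, -0.4, 0.0]
```

Emit:
{"name": "play_rows", "arguments": {
  "steps": [
    [[3.5, 0, -3.5, 0, 0, 0], [7, 0, -7, 0, 0, 0], [7, 0, -7, 0, 0, 0], [7, 0, -7, 0, 0, 0]]
  ]
}}

```text
time: 25.75
tool_pos: [0.4579, 0.3127, 0.052]
tool_rot: [-0.164, 0.833, 0.398, 0.346]
contact_force: [-0.4, 0.4, -1.3]
gripper_width: 0.722
grasp_force: 66.6
```

```bash
python3 - <<'E'
from h import *
st(); print(manip.state()["joint_efforts"].round(1))
im,d,W=cloud("side"); cv2.imwrite("pics/s9.png",cv2.resize(im[110:260,180:380],None,fx=4,fy=4))
im,d,W=cloud("top"); cv2.imwrite("pics/t9.png",cv2.resize(im[110:300,140:340],None,fx=3,fy=3))
E
```

```text
t 25.75 p [0.4579 0.3127 0.052 ] F [-0.4  0.4 -1.3] w 0.722 g 66.6 j [ 0.24 -0.26  2.38  0.95  0.55  0.21]
z [ 0.447  0.549 -0.706] y [ 0.777 -0.629  0.003]
[  0.  -20.8 -32.    1.3  -0.5   0. ]
```

View pics/s9.png

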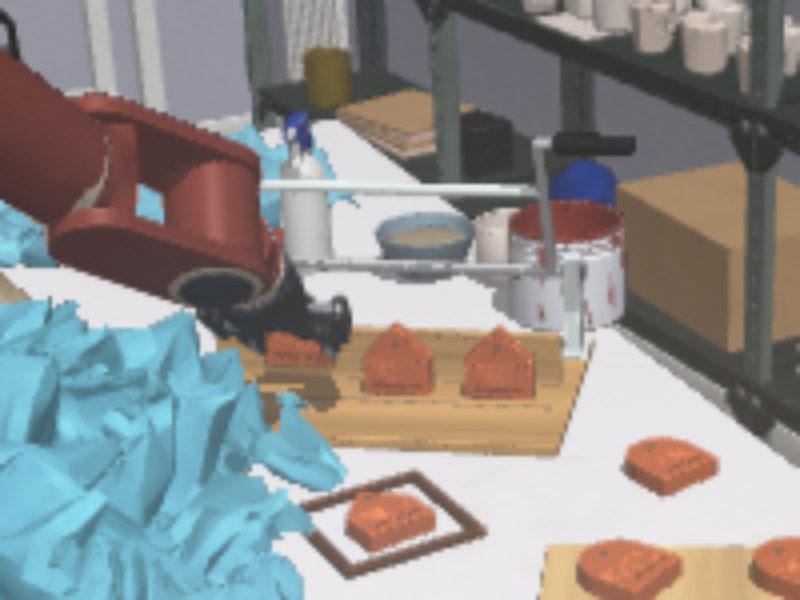

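The arm is clear of the cloth and tracks freely, and the two standing tiles are at (398,360) and (500,365). Correct and lower.

```bash
python3 - <<'E'
from h import *
for h in(.052,.032): row(place(-.007,.08,h,np.radians(44.6)))
E
```

```text
[-1.4, -2.9, -2.7, 0.2, -0.4, -0.0]
[-15.5, -2.9, 11.5, 0.2, -0.4, -0.0]
```

Emit:
{"name": "play_rows", "arguments": {
  "steps": [
    [[-1.4, -2.9, -2.7, 0.2, -0.4, 0], [-1.4, -2.9, -2.7, 0.2, -0.4, 0], [-5, -2.9, 1, 0.2, -0.4, 0], [-10, -2.9, 6, 0.2, -0.4, 0], [-13, -2.9, 9, 0.2, -0.4, 0], [-15.5, -2.9, 11.5, 0.2, -0.4, 0], [-15.5, -2.9, 11.5, 0.2, -0.4, 0], [-15.5, -2.9, 11.5, 0.2, -0.4, 0]]
  ]
}}

```text
time: 26.52
tool_pos: [0.4531, 0.312, 0.0312]
tool_rot: [-0.164, 0.835, 0.399, 0.341]
contact_force: [-0.2, 0.3, -2.0]
gripper_width: 0.719
grasp_force: 66.6
```

Emit:
{"name": "play_rows", "arguments": {
  "steps": [
    [[-0.8, 0, 0.8, 0, 0, 0], [-1.5, 0, 1.5, 0, 0, 0], [-1.5, 0, 1.5, 0, 0, 0]]
  ]
}}

```text
time: 26.77
tool_pos: [0.4534, 0.3121, 0.0297]
tool_rot: [-0.164, 0.835, 0.399, 0.342]
contact_force: [0.1, -0.1, -1.6]
gripper_width: 0.719
grasp_force: 66.6
```

Emit:
{"name": "play_rows", "arguments": {
  "steps": [
    [[-0.8, 0, 0.8, 0, 0, 0], [-1.5, 0, 1.5, 0, 0, 0], [-1.5, 0, 1.5, 0, 0, 0]]
  ]
}}

```text
time: 27.02
tool_pos: [0.4532, 0.312, 0.0273]
tool_rot: [-0.164, 0.835, 0.399, 0.342]
contact_force: [-0.0, -0.1, -0.6]
gripper_width: 0.718
grasp_force: 66.6
```

Emit:
{"name": "play_rows", "arguments": {
  "steps": [
    [[-0.6, 0, 0.6, 0, 0, 0], [-1, 0, 1, 0, 0, 0], [-1, 0, 1, 0, 0, 0]]
  ]
}}

```text
time: 27.27
tool_pos: [0.4537, 0.3123, 0.0267]
tool_rot: [-0.164, 0.835, 0.399, 0.342]
contact_force: [-1.0, -0.9, 1.2]
gripper_width: 0.717
grasp_force: 66.9
```

Emit:
{"name": "play_rows", "arguments": {
  "steps": [
    [[-0.6, 0, 0.6, 0, 0, 0], [-1, 0, 1, 0, 0, 0], [-1, 0, 1, 0, 0, 0]]
  ]
}}

```text
time: 27.52
tool_pos: [0.4544, 0.3129, 0.0266]
tool_rot: [-0.165, 0.834, 0.399, 0.343]
contact_force: [-4.5, -2.1, 8.2]
gripper_width: 0.717
grasp_force: 67.4
```

Emit:
{"name": "play_rows", "arguments": {
  "steps": [
    [[0, 0, 0, 0, 0, 0], [0, 0, 0, 0, 0, 0], [0, 0, 0, 0, 0, 0], [0, 0, 0, 0, 0, 0], [0, 0, 0, 0, 0, 0], [0, 0, -10, 0, 0, 0], [0, 0, -30, 0, 0, 0], [0, 0, -60, 0, 0, 0], [0, 0, -95, 0, 0, 0], [0, 0, -130, 0, 0, 0], [0, 0, -160, 0, 0, 0]]
  ],
  "claw": 0.8
}}

```text
time: 28.43
tool_pos: [0.3833, 0.2248, 0.1388]
tool_rot: [-0.164, 0.835, 0.401, 0.339]
contact_force: [-27.0, -11.0, -40.9]
gripper_width: 0.902
grasp_force: 0.0
```

```bash
python3 - <<'E'
from h import *
st()
im,d,W=cloud("side"); c1=cv2.resize(im[140:260,230:390],None,fx=5,fy=5); cv2.imwrite("pics/s10.png",c1)
# handle pose from side camera
q=W-O; xs=q@XS; ys=q@YS; k=(im.max(-1)<70)&(abs(xs-.038)<.05)&(ys<-.12)&(ys>-.32)&(abs(W[...,2]-.247)<.04)
print("handle n",k.sum(),"xs",np.percentile(xs[k],[5,50,95]).round(3),"ys",np.percentile(ys[k],[3,50,97]).round(3),"z",np.percentile(W[...,2][k],[5,50,95]).round(3))
m=tmask(im)>0
for c in(-.115,-.015,.08):
    k=m&(abs(xs+.004)<.04)&(abs(ys-c)<.045)&(W[...,2]>.015)
    P=np.c_[xs[k],ys[k],W[...,2][k]]; print(k.sum(),P.min(0).round(3),P.max(0).round(3), "slope", np.polyfit(P[:,2],P[:,0],1).round(3) if k.sum()>20 else "")
E
```

```text
t 28.43 p [0.3833 0.2248 0.1388] F [-27.  -11.  -40.9] w 0.902 g 0.0 j [-0.01 -0.9   2.58  0.69  1.04  0.43]
z [ 0.435  0.546 -0.716] y [ 0.781 -0.625 -0.003]
handle n 114 xs [0.026 0.033 0.042] ys [-0.238 -0.201 -0.169] z [0.239 0.248 0.256]Traceback (most recent call last):
  File "<stdin>", line 10, in <module>
    return umr_minimum(a, axis, None, out, keepdims, initial, where)
ValueError: zero-size array to reduction operation minimum which has no identity
```

View pics/s10.png

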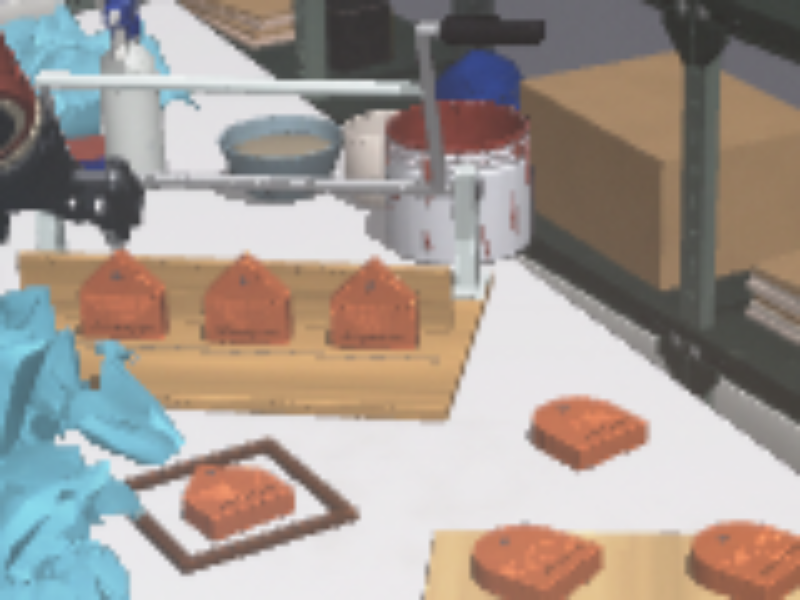

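All three gables stand upright, at crop (122,295), (247,298) and (375,303). Joint 3 is at its limit, so I'll raise the arm away now. The gauge is next.

```bash
python3 - <<'E'
from h import *
s=manip.state(); p=np.array(s["tool_pos"]);M=q2m(s["tool_rot"])
row((p+[.0,-.02,.15],M)); row(place(-.02,-.06,.32,0)) ; row(place(.034,-.208,.30,0))
E
```

```text
[95.6, 15.5, -116.2, 0.0, 0.0, 0.0]
[184.4, 137.9, -45.7, 1.1, -45.4, 0.4]
[206.1, 285.5, 8.8, 1.1, -45.4, 0.4]
```

Emit:
{"name": "play_rows", "arguments": {
  "steps": [
    [[16, 2, -19, 0, -3, 0], [40, 6, -48, 0, -8, 0], [70, 11, -80, 0, -14, 0], [96, 15, -100, 0, -20, 0], [115, 35, -95, 0.3, -25, 0], [130, 60, -85, 0.5, -30, 0], [145, 85, -72, 0.7, -36, 0.2], [160, 110, -60, 0.9, -41, 0.3], [184, 138, -46, 1.1, -45.4, 0.4], [184, 138, -46, 1.1, -45.4, 0.4], [184, 138, -46, 1.1, -45.4, 0.4]]
  ],
  "claw": -1
}}

```text
time: 29.4
tool_pos: [0.5565, 0.2164, 0.2956]
tool_rot: [-0.007, 0.902, 0.432, -0.016]
contact_force: [-1.3, 0.0, 0.5]
gripper_width: 0.002
grasp_force: 0.0
```

```bash
python3 - <<'E'
from h import *
st()
row(place(.034,-.208,.30,0));row(place(.034,-.208,.268,0))
im,d,W=cloud("side"); q=W-O; xs=q@XS; ys=q@YS
m=tmask(im)>0
for c in(-.115,-.015,.08):
    k=m&(abs(xs+.004)<.04)&(abs(ys-c)<.045)&(W[...,2]>.015)
    P=np.c_[xs[k],ys[k],W[...,2][k]]; print(k.sum(),P.min(0).round(3) if len(P) else "",P.max(0).round(3) if len(P) else "")
E
```

```text
t 29.4 p [0.5565 0.2164 0.2956] F [-1.3  0.   0.5] w 0.002 g 0.0 j [ 0.24 -0.02  1.58  0.01  1.61  0.92]
z [-0.035 -0.001 -0.999] y [ 0.779 -0.626 -0.027]
[50.4, 147.5, -9.4, -1.5, 1.3, 0.1]
[51.1, 148.3, 22.6, -1.5, 1.3, 0.1]
0  
0  
0
```

Emit:
{"name": "play_rows", "arguments": {
  "steps": [
    [[12, 37, -10, -0.5, 0.5, 0], [25, 74, -10, -1, 1, 0], [38, 110, -10, -1.5, 1.3, 0], [50.4, 147.5, -9.4, -1.5, 1.3, 0], [50.4, 147.5, -9.4, -1.5, 1.3, 0], [51, 148, 5, -1.5, 1.3, 0], [51, 148, 18, -1.5, 1.3, 0], [51, 148, 18, -1.5, 1.3, 0], [51, 148, 18, -1.5, 1.3, 0]]
  ]
}}

```text
time: 30.2
tool_pos: [0.6993, 0.1635, 0.2779]
tool_rot: [0.0, 0.901, 0.433, 0.003]
contact_force: [0.2, -0.2, -0.3]
gripper_width: -0.002
grasp_force: 0.0
```

```bash
python3 - <<'E'
from h import *
st(); s=manip.state(); b=(np.array(s["tool_pos"]),q2m(s["tool_rot"]))
print("xs,ys",(b[0]-O)@XS,(b[0]-O)@YS)
for a in np.r_[65.9,62,58:-1:-6,0,-2]:
    t=np.radians(a); h=place(.105-.165*np.cos(t),-.208,.096+.165*np.sin(t)+.0095,0); print(round(a),end=" "); row(h,b)
im,d,W=cloud("top");cv2.imwrite("pics/t10.png",cv2.resize(im[100:260,150:300],None,fx=4,fy=4))
im,d,W=cloud("side");cv2.imwrite("pics/s11.png",cv2.resize(im[110:260,230:410],None,fx=4,fy=4))
E
```

```text
t 30.2 p [0.6993 0.1635 0.2779] F [ 0.2 -0.2 -0.3] w -0.002 g 0.0 j [0.13 0.24 1.33 0.   1.57 0.8 ]
z [ 0.006  0.002 -1.   ] y [ 0.78  -0.625  0.003]
xs,ys 0.031594205514550666 -0.20478123673381485
66 [5.9, 3.2, 21.8, 0.2, -0.3, 0.2]
62 [-4.2, 3.1, 26.7, 0.2, -0.3, 0.2]
58 [-14.2, 3.1, 32.4, 0.2, -0.3, 0.2]
52 [-28.4, 3.0, 42.2, 0.2, -0.3, 0.2]
46 [-41.5, 2.9, 53.4, 0.2, -0.3, 0.2]
40 [-53.4, 2.8, 66.0, 0.2, -0.3, 0.2]
34 [-63.9, 2.8, 79.7, 0.2, -0.3, 0.2]
28 [-72.8, 2.7, 94.5, 0.2, -0.3, 0.2]
22 [-80.2, 2.6, 110.1, 0.2, -0.3, 0.2]
16 [-85.9, 2.6, 126.4, 0.2, -0.3, 0.2]
10 [-89.9, 2.5, 143.2, 0.2, -0.3, 0.2]
4 [-92.1, 2.4, 160.3, 0.2, -0.3, 0.2]
0 [-92.6, 2.4, 171.8, 0.2, -0.3, 0.2]
-2 [-92.5, 2.4, 177.6, 0.2, -0.3, 0.2]
```

View pics/s11.png

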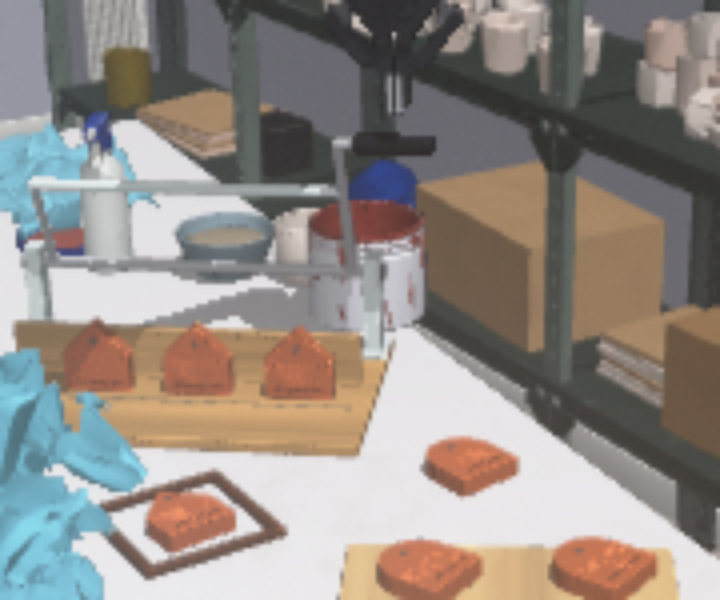

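The closed fingertips sit just above the middle of the handle, at (400,110) against the handle at (395,145), and the tiles are still standing. Press the gauge down along its arc.

Emit:
{"name": "play_rows", "arguments": {
  "steps": [
    [[6, 3, 12, 0.2, -0.3, 0.2], [6, 3, 22, 0.2, -0.3, 0.2], [0.5, 3, 24.5, 0.2, -0.3, 0.2], [-4, 3, 27, 0.2, -0.3, 0.2], [-9, 3, 29.5, 0.2, -0.3, 0.2], [-14, 3, 32.5, 0.2, -0.3, 0.2], [-21, 3, 37, 0.2, -0.3, 0.2], [-28.4, 3, 42, 0.2, -0.3, 0.2], [-35, 3, 48, 0.2, -0.3, 0.2], [-41.5, 3, 53.5, 0.2, -0.3, 0.2]]
  ]
}}

```text
time: 31.13
tool_pos: [0.6774, 0.1277, 0.2253]
tool_rot: [0.0, 0.903, 0.431, 0.0]
contact_force: [-2.9, -0.8, 7.0]
gripper_width: -0.004
grasp_force: 3.6
```

```bash
cat > hp.py <<'E'
from h import *
def handle():
    im,d,W=cloud("side"); q=W-O; xs=q@XS; ys=q@YS
    k=(im.max(-1)<70)&(xs>-.1)&(xs<.08)&(ys<-.168)&(ys>-.26)&(W[...,2]>.06)&(W[...,2]<.27)
    print("handle",k.sum(),[np.nanpercentile(v[k],[10,50,90]).round(3).tolist() for v in(xs,ys,W[...,2])] if k.sum() else "")
E
python3 - <<'E'
from hp import *
st(); handle(); s=manip.state(); b=(np.array(s["tool_pos"]),q2m(s["tool_rot"])); print((b[0]-O)@XS)
for a in [46,40,34,28,22,16,10,4,0,-1]:
    t=np.radians(a); h=place(.105-.165*np.cos(t),-.208,.096+.165*np.sin(t)+.0095,0); print(round(a),end=" "); row(h,b)
E
```

```text
t 31.13 p [0.6774 0.1277 0.2253] F [-2.9 -0.8  7. ] w -0.004 g 3.6 j [ 0.08  0.2   1.46 -0.    1.48  0.76]
z [ 0.001 -0.001 -1.   ] y [ 0.777 -0.629  0.001]
handle 149 [[-0.021, -0.014, -0.009], [-0.23, -0.209, -0.18], [0.211, 0.221, 0.264]]
-0.01158175308190828
46 [2.0, -2.2, -0.4, 0.0, 0.2, -0.2]
40 [-9.8, -2.1, 12.3, 0.0, 0.2, -0.2]
34 [-20.1, -2.1, 26.1, 0.0, 0.2, -0.2]
28 [-29.0, -2.1, 40.9, 0.0, 0.2, -0.2]
22 [-36.3, -2.1, 56.6, 0.0, 0.2, -0.2]
16 [-41.8, -2.1, 72.9, 0.0, 0.2, -0.2]
10 [-45.7, -2.1, 89.8, 0.0, 0.2, -0.2]
4 [-47.7, -2.1, 106.9, 0.0, 0.2, -0.2]
0 [-48.1, -2.1, 118.4, 0.0, 0.2, -0.2]
-1 [-48.1, -2.1, 121.3, 0.0, 0.2, -0.2]
```

Contact is about 7 N and the handle is following the tip. Carry on down to the stop.

Emit:
{"name": "play_rows", "arguments": {
  "steps": [
    [[-4, -1, 6, 0, 0, 0], [-9.8, -2, 12.3, 0, 0.2, -0.2], [-15, -2, 19, 0, 0.2, -0.2], [-20, -2, 26, 0, 0.2, -0.2], [-24.5, -2, 33, 0, 0.2, -0.2], [-29, -2, 41, 0, 0.2, -0.2], [-33, -2, 49, 0, 0.2, -0.2], [-36, -2, 56.6, 0, 0.2, -0.2], [-39, -2, 65, 0, 0.2, -0.2], [-42, -2, 73, 0, 0.2, -0.2], [-44, -2, 81, 0, 0.2, -0.2], [-45.7, -2, 90, 0, 0.2, -0.2]]
  ]
}}

```text
time: 32.18
tool_pos: [0.6474, 0.0929, 0.1344]
tool_rot: [0.0, 0.902, 0.432, 0.002]
contact_force: [-1.2, -3.3, 4.5]
gripper_width: 0.002
grasp_force: 2.6
```

```bash
python3 - <<'E'
from hp import *
st(); handle(); s=manip.state(); b=(np.array(s["tool_pos"]),q2m(s["tool_rot"])); print((b[0]-O)@XS)
for a in [10,4,0,-1]:
    t=np.radians(a); h=place(.105-.165*np.cos(t),-.208,.096+.165*np.sin(t)+.0095,0); print(round(a),end=" "); row(h,b)
E
```

```text
t 32.18 p [0.6474 0.0929 0.1344] F [-1.2 -3.3  4.5] w 0.002 g 2.6 j [0.03 0.19 1.63 0.   1.32 0.71]
z [ 0.003  0.001 -1.   ] y [ 0.779 -0.627  0.002]
handle 584 [[-0.077, -0.067, -0.059], [-0.243, -0.21, -0.179], [0.128, 0.216, 0.258]]
-0.05646364776106223
10 [-1.0, -0.1, -2.2, 0.0, -0.1, 0.0]
4 [-3.2, -0.1, 14.9, 0.0, -0.1, 0.0]
0 [-3.6, -0.1, 26.4, 0.0, -0.1, 0.0]
-1 [-3.6, -0.1, 29.3, 0.0, -0.1, 0.0]
```

Emit:
{"name": "play_rows", "arguments": {
  "steps": [
    [[-1, 0, 6, 0, 0, 0], [-2, 0, 12, 0, 0, 0], [-3, 0, 17, 0, 0, 0], [-3.5, 0, 22, 0, 0, 0], [-3.6, 0, 26, 0, 0, 0], [-3.6, 0, 28, 0, 0, 0], [-3.6, 0, 29, 0, 0, 0], [-3.6, 0, 29, 0, 0, 0]]
  ]
}}

```text
time: 32.9
tool_pos: [0.6459, 0.0917, 0.1059]
tool_rot: [-0.0, 0.902, 0.432, 0.002]
contact_force: [-1.6, -2.1, 5.2]
gripper_width: 0.003
grasp_force: 2.5
```

Emit:
{"name": "play_rows", "arguments": {
  "steps": [
    [[0, 0, 1.5, 0, 0, 0], [0, 0, 3, 0, 0, 0], [0, 0, 3, 0, 0, 0], [0, 0, 3, 0, 0, 0]]
  ]
}}

```text
time: 33.23
tool_pos: [0.6461, 0.0918, 0.1049]
tool_rot: [-0.0, 0.902, 0.432, 0.002]
contact_force: [-6.9, -3.2, 13.4]
gripper_width: -0.0
grasp_force: 6.4
```

Emit:
{"name": "play_rows", "arguments": {
  "steps": [
    [[0, 0, 1.5, 0, 0, 0], [0, 0, 2.5, 0, 0, 0], [0, 0, 2.5, 0, 0, 0], [0, 0, 2.5, 0, 0, 0]]
  ]
}}

```text
time: 33.57
tool_pos: [0.6462, 0.0918, 0.1041]
tool_rot: [-0.0, 0.902, 0.432, 0.002]
contact_force: [-11.1, -4.4, 19.7]
gripper_width: 0.004
grasp_force: 9.8
```

The gauge is at its stop: position is held and force has risen to 20 N. Ride it back up along the arc.

Emit:
{"name": "play_rows", "arguments": {
  "steps": [
    [[0, 0, -4, 0, 0, 0], [0, 0, -10, 0, 0, 0], [1, 0, -19, 0, 0, 0], [2.5, 0, -33, 0, 0, 0], [4.5, 0, -42, 0, 0, 0], [6.5, 0, -50, 0, 0, 0], [9, 0, -58, 0, 0, 0], [12, 0, -67, 0, 0, 0], [15, 0, -75, 0, 0, 0], [19, 0, -82.5, 0, 0, 0], [23, 0, -90, 0, 0, 0], [28, 0, -97, 0, 0, 0]]
  ]
}}

```text
time: 34.57
tool_pos: [0.6633, 0.1136, 0.1979]
tool_rot: [-0.001, 0.902, 0.432, 0.002]
contact_force: [0.8, 1.2, 1.7]
gripper_width: -0.009
grasp_force: 1.0
```

Emit:
{"name": "play_rows", "arguments": {
  "steps": [
    [[5, 0, -7, 0, 0, 0], [10, 0, -13.5, 0, 0, 0], [16, 0, -20, 0, 0, 0], [22, 0, -26.5, 0, 0, 0], [28, 0, -32, 0, 0, 0], [35, 0, -38, 0, 0, 0], [42, 0, -43, 0, 0, 0], [49, 0, -48, 0, 0, 0], [57, 0, -53, 0, 0, 0], [64, 0, -57, 0, 0, 0], [66, 0, -75, 0, 0, 0], [66, 0, -100, 0, 0, 0]]
  ]
}}

```text
time: 35.57
tool_pos: [0.703, 0.165, 0.294]
tool_rot: [-0.002, 0.902, 0.433, -0.001]
contact_force: [0.1, -0.3, -0.8]
gripper_width: 0.003
grasp_force: 0.0
```

```bash
python3 - <<'E'
from hp import *
st(); handle()
im,d,W=cloud("top"); print(W[135,232].round(3),W[128,240].round(3))
im,d,W=cloud("side"); q=W-O; xs=q@XS; ys=q@YS; z=W[...,2]
red=(im[...,2].astype(int)>im[...,0].astype(int)+50)
for c in(-.115,-.015,.08):
    k=red&(abs(xs)<.045)&(abs(ys-c)<.045)&(z>.02)&(z<.12)
    if k.sum()>20:
        P=np.c_[xs[k],ys[k],z[k]]; print(k.sum(),np.percentile(P,2,0).round(3),np.percentile(P,98,0).round(3),"slope",np.polyfit(P[:,2],P[:,0],1)[0].round(3))
    else: print("none",k.sum())
E
```

```text
t 35.57 p [0.703 0.165 0.294] F [ 0.1 -0.3 -0.8] w 0.003 g 0.0 j [0.13 0.25 1.29 0.   1.6  0.8 ]
z [-0.003  0.002 -1.   ] y [ 0.78  -0.626 -0.004]
handle 110 [[0.027, 0.032, 0.04], [-0.233, -0.203, -0.175], [0.24, 0.248, 0.255]]
[0.567 0.095 0.609] [0.719 0.15  0.258]
323 [-0.018 -0.157  0.021] [ 0.028 -0.071  0.074] slope 0.154
312 [-0.019 -0.056  0.021] [0.031 0.027 0.076] slope 0.104
248 [-0.019  0.038  0.021] [0.03  0.108 0.072] slope -0.054
```

Emit:
{"name": "play_rows", "arguments": {
  "steps": [
    [[0, 0, -20, 0, 0, 0], [-20, -20, -40, 0, 0, 0], [-50, -50, -60, 0, 0, 0], [-50, -50, -60, 0, 0, 0]]
  ]
}}

```text
time: 36.05
tool_pos: [0.6309, 0.1568, 0.3606]
tool_rot: [-0.0, 0.902, 0.433, 0.003]
contact_force: [1.3, -0.1, 2.2]
gripper_width: -0.003
grasp_force: 0.0
```

```bash
python3 - <<'E'
from hp import *
st(); handle()
im,d,W=cloud("side"); q=W-O; xs=q@XS; ys=q@YS; z=W[...,2]; I=im.astype(int)
red=(I[...,2]>I[...,1]*1.6)
for c in(-.115,-.015,.08):
    k=red&(abs(xs)<.045)&(abs(ys-c)<.045)&(z>.02)&(z<.12)
    P=np.c_[xs[k],ys[k],z[k]]; print(k.sum(),np.percentile(P,2,0).round(3),np.percentile(P,98,0).round(3),"slope",np.polyfit(P[:,2],P[:,0],1)[0].round(3)) if k.sum()>20 else print("none")
p=[(.6425,-.2249),(.5674,-.3328),(.5271,-.1546),(.4138,.0387)]
for x,y in p:
    k=red&(abs(W[...,0]-x)<.05)&(abs(W[...,1]-y)<.05)&(z>.012)&(z<.05); print(k.sum(),np.nanmean(W[k],0).round(3))
E
```

```text
t 36.05 p [0.6309 0.1568 0.3606] F [ 1.3 -0.1  2.2] w -0.003 g 0.0 j [0.13 0.06 1.39 0.   1.68 0.8 ]
z [ 0.006  0.003 -1.   ] y [ 0.78  -0.626  0.003]
handle 110 [[0.028, 0.032, 0.038], [-0.233, -0.203, -0.176], [0.24, 0.249, 0.255]]
153 [-0.018 -0.146  0.024] [-0.004 -0.09   0.074] slope 0.009
136 [-0.018 -0.048  0.025] [0.001 0.009 0.075] slope 0.069
102 [-0.019  0.048  0.024] [0.002 0.102 0.075] slope 0.084
191 [ 0.641 -0.232  0.026]
247 [ 0.565 -0.338  0.027]
164 [ 0.525 -0.159  0.027]
104 [0.411 0.036 0.017]
```

All three tiles are upright with their front faces at x about -18 mm, the gauge is back at rest, and the other tiles haven't moved.

```bash
python3 -c "
from plant import order; print(order.job_done())"
```

```text
the job is handed in; nothing more can be done
None
```

The job is handed in: all three gable tiles stand upright in the setter row, the gauge was pressed to its stop and is back up at rest, and the arches and sample are where they started; during one retreat joint 3 touched its limit with the wrist force reading about 50 N.

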